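# Restock the third gap of the eraser rack and move its price ticket

## Robot

A 6-joint arm with a two-finger parallel gripper is mounted at the origin on the work surface; the furniture and walls round the work are solid. World frame = base frame: x ahead of the robot, y to its left, z up, the work surface at z = 0. Lengths are in m, angles in rad, forces in N, time in s.
With the tool pointing down it reaches from about 0.25 to 0.725 m from the base axis. Payload 4 kg.
Tool frame: the origin (TCP) lies between the finger pads; the fingertips stand 11 mm ahead of it and the grasp point (between the pads) lies 8 mm behind it (bot.tip_extent is the distance from the TCP to the fingertips, in m); z points along the fingers, y is the line along which they close (so a half turn about z gives the same grasp; the last joint's range is limited). The gripper opens to 85 mm and grips with 20 to 120 N. Pads are 22 mm wide; open, the fingers measure 114 mm over their backs; the gripper's body (76 mm by 85 mm) begins 54 mm behind the grasp point. The pads swing forward as they close: fully open they stand 13 mm farther back than shut.
Start: joints at [-1.204, 0.241, 0.005, 1.335, 0, 1.571], TCP at [0.179, -0.467, 0.209] pointing down, gripper open.
Joint ranges: [-2.72, 2.72], [-1.05, 1.87], [-1.09, 1.28], [-1.99, 2.15], [-1.42, 1.44], [-3.14, 3.14]. Speed limits (rad/s): [2.79, 2.79, 3.14, 3.14, 3.14, 3.14].

## Interface

Orientations are given as a unit quaternion [x, y, z, w].
In Python, from workcell import bot gives the robot as it stands. The module is installed in compiled form; this text tells all that it offers.
- The arm moves only by the tool drive_tool, never from a script. Its argument "rows" is a list of rows, each an object of numbers: "dx", "dy", "dz": the shift along the tool's x, y, z in units of 50 mm (1.0 is 50 mm); "wx", "wy", "wz": the turn, a rotation vector about the tool's x, y, z in units of 5 degrees (1.0 is 5 degrees); "hand": the finger opening in mm, from 0 to 85.4. A call has 1 to 20 rows; each row is the pose to reach, as a shift and turn from the pose commanded when the call began, along the tool's axes at that moment; what a row does not reach only later rows make up. A row lasts 1/10 s, in which the tool goes at most 50 mm and 8.59 degrees, less where a joint would pass 70% of its speed; a pose out of reach is approached as far as the arm can. A call with a gripper value outside its range is refused whole. The fingers move at their own pace and stop on an object; the grip force is fixed at half the most. Time passes only in rows, so rows that repeat a pose let the fingers close. It gives the time, the measured TCP pose, the force, the opening and the grip force at its end, in the units of the state.
- bot.get_obs(): the state, without advancing time (a new reading comes with each control period).
- bot.camera(name): name is "scene" or "top"; returns the picture (400x640x3 uint8, red, green, blue); there is no depth.
- bot.get_calibration(name): a dict with "vfov" (degrees; the focal length in pixels is half the picture's height over the tangent of half this angle, whatever the lens; pixels are square), "cx", "cy" (the principal point, pixels), "origin" and "rotation" of the camera in the world. Camera axes: x right, y up, looking along -z (the intrinsics and any distortion apply to the point x, -y, -z); pixel columns grow to the right and rows downward; lengths in m; the calibration is good to about 2 mm. A picture is of the moment at which its call begins. get_calibration takes no time and is no camera call.
- bot.job_done(): hands the job in; it is judged then, once.
Trained networks look in the newest picture that a camera, given by its name, has taken for a name from the list of things; names that differ only in an ending like _2 or _b are one class to them, and where a whole thing is asked for, a point or a joint stands for the part that bears it (a point fixed in the world has none). Each returns a list of dicts, best first, with "score" (0 to 1); they miss things now and then, are a little off and sometimes report something else, mostly with a low value. They report only what shows in the picture. A call takes as long as a camera call. They do not tell look-alikes from the thing itself.
- bot.look_for(camera, thing): "extent" ([centre column, centre row, width, height] in pixels, round what is visible of it).
- bot.outline_of(camera, thing): "region" (400x640 bool, what is visible of it) and "extent" ([centre column, centre row, width, height] in pixels, round what is visible of it).
The state is a dict: "clock": time; "joint_pos": joint angles; "joint_vel": joint speeds; "tau": joint torques, N m; "eef_pos": TCP position; "tool_rot": TCP orientation; "ft_force": force on the tool from outside, world axes, zero at the start; "ft_torque": the same for the moment, N m; "grip_width": finger opening in m; "grasp_force": force on a finger pad.
Only numpy, scipy, OpenCV 4.12 (cv2) and the standard library are available. Lean on these libraries where they do the work, as an engineer would, in place of code of your own. Each camera call takes 0.05 s, during which the arm holds its last target. There are 200 camera calls.

## Task

Put the loose red sleeved eraser on sale in the third gap, counted from the left, of the small divider rack on the counter. First run a fingertip along the brass rail behind the gaps, pushing the price-ticket rider past the first two gaps until it stands centred behind the third; then push the eraser over the counter and into that gap until it stops against the rack's back bar. Only push: do not lift the eraser off the counter, and leave every other eraser where it is.

Things in the scene. Friction and masses are not known exactly. Their poses are not given: they have to be found in the camera images.
- divider_rack: low wood and brass display rack fixed to the counter, 214 mm wide (y), 60 mm deep (x). Origin on the counter under its middle; x from its open front to its back (away from the robot), y to the left, z up. Six floorless gaps, open in front and above, 29 mm wide, 36 mm deep; centres at y = +82.5 (gap 1, left), +49.5, +16.5 (gap 3), -16.5, -49.5, -82.5 mm. Gaps 3 and 5 are empty
- gap_line (a point): middle of the line of the gaps' mouths, on the counter, at rack x = -26 mm, y = 0, axes as the rack's. From here brass dividers, 4 mm thick and 22 mm high with rounded noses, and two wooden end cheeks, 8 mm thick and 26 mm high, run back to the front face of the wooden back bar at rack x = +10 mm. The bar is 24 mm deep and 26 mm high
- rail_mid (a point): middle of the brass rail, on its axis, 44 mm above the counter, at rack x = +22 mm (over the back bar), y = 0, axes as the rack's. The rail is 7 mm thick and runs along the rack's y between balls of 12 mm at y = +/-112 mm, on posts at y = +/-102 mm
- ticket_rider (a joint): position of the black ticket rider along the rail, in m: 0 when centred behind gap 1, growing to the right (rack -y) by 0.033 a gap: 0.033 gap 2, 0.066 gap 3; travel -0.008 to 0.173. It slides with about 1.2 N of friction, stays where it is left and cannot be lifted off. It starts between 0 and 0.04
- ticket_foot (a point): the rider's middle on the axis of the rail; axes as the rack's. The rider is a black saddle 24 mm along the rail, 15 mm across it, from 36 to 56 mm above the counter; on it stands a plate with a blank white card, 26 mm along the rail, 4 mm thick, leaning a little away from the robot, its top 81 mm above the counter
- loose_eraser: the loose red eraser in a darker red sleeve: a flat block 25 x 42 x 14 mm, 20 to 42 g, on the counter before the rack, right or left of gap 3. Origin under its middle, z up, y along its 42 mm length, which lies roughly (to 0.3 rad) along the gaps, either way round. Home in a gap, its origin is at rack x = -11 mm and its near end sticks out 6 mm past the dividers
- arch_eraser: small red arch-shaped eraser, 19 x 38 x 12 mm, lying in front of the rack on the other side of gap 3; origin under its middle; leave it where it is
- stock1: a stock eraser already in place in gap 1; origin under its middle; leave it where it is (red sleeved block, 25 x 42 x 14 mm)
- stock2: a stock eraser already in place in gap 2; origin under its middle; leave it where it is (red sleeved block, 25 x 42 x 14 mm)
- stock4: a stock eraser already in place in gap 4; origin under its middle; leave it where it is (red arch, 19 x 38 x 12 mm)
- stock6: a stock eraser already in place in gap 6; origin under its middle; leave it where it is (red sleeved block, 25 x 42 x 14 mm)
Mind the look-alikes: they are no part of the job. What is shaped like the loose_eraser but green is not meant.

How it is judged:
On the way, in this order (a step that is already met when the one before it is completed fails the run):
1. the ticket rider stands still behind the third gap while the loose eraser is still in front of the rack (value of joint ticket_rider between 0.059 and 0.073 m and velocity of joint ticket_rider between -0.01 and 0.01 m/s and x of loose_eraser in the frame of divider_rack below -0.045 m), for 0.2 s.
2. the loose eraser is home in the third gap (x of loose_eraser in the frame of divider_rack above -0.0155 m and y of loose_eraser in the frame of divider_rack between 0.0115 and 0.0215 m and angle between the y axis of loose_eraser and the x axis of divider_rack, either way round below 0.2 rad and angle between loose_eraser's own z axis and vertical below 0.1 rad and height (world z) of loose_eraser below 0.005 m and linear speed of loose_eraser below 0.01 m/s), for 0.2 s.
At the end, for the whole second after the job is handed in: The rider rests behind the third gap, its middle within 7 mm of the gap's middle (joint 0.059 to 0.073); the loose eraser lies flat and at rest in the third gap, lengthwise in it (to 0.2 rad), pushed home to within 4.5 mm of the back bar (all of step 2 and value of joint ticket_rider between 0.059 and 0.073 m and velocity of joint ticket_rider between -0.01 and 0.01 m/s); the robot touches nothing.
It fails at once if the loose eraser is lifted off the counter by more than 8 mm or tipped by more than 0.4 rad (height (world z) of loose_eraser above 0.008 m or angle between loose_eraser's own z axis and vertical above 0.4 rad).
It fails at once if another eraser is moved by more than 15 mm (distance of any of stock1, stock2, stock4, stock6, arch_eraser from where it was at the start of the episode above 0.015 m).
It also fails if it takes over 61 s, if anything falls off the work surface, if the arm or the gripper's body presses on something with over 40 N, if the wrist force passes 120 N, or if a joint passes its speed limit or range.

## Working session

There is one attempt and no reset: what is moved stays moved. The work goes in short steps, Python scripts to look and compute and a tool call to move; the robot and the scene stay as the last step left them, time stands still between calls to the robot, and variables do not carry over. Pictures are saved under pics/ and viewed, at most 10 in all, crops included, and the job is handed in when it is done.

Besides the shell and the picture viewer there is one more tool, called after "Call:" by a JSON object that holds its "fn" and its "kwargs", one argument or row to a line. drive_tool: Moves the arm, as the interface text tells. Its arguments: {"type":"object","properties":{"rows":{"type":"array","items":{"type":"object","properties":{"dx":{"type":"number"},"dy":{"type":"number"},"dz":{"type":"number"},"wx":{"type":"number"},"wy":{"type":"number"},"wz":{"type":"number"},"hand":{"type":"number"}}}}},"required":["rows"]}

```bash
mkdir -p pics; cat > h.py <<'E'
import numpy as np, cv2
from workcell import bot
def pix(cam,P):
    c=bot.get_calibration(cam); f=200/np.tan(np.radians(c['vfov'])/2)
    q=(np.atleast_2d(P)-np.array(c['origin']))@np.array(c['rotation'])
    return np.c_[c['cx']+f*q[:,0]/-q[:,2], c['cy']-f*q[:,1]/-q[:,2]]
def ray(cam,uv,z):
    c=bot.get_calibration(cam); f=200/np.tan(np.radians(c['vfov'])/2)
    uv=np.atleast_2d(uv).astype(float)
    d=np.c_[(uv[:,0]-c['cx'])/f,-(uv[:,1]-c['cy'])/f,-np.ones(len(uv))]@np.array(c['rotation']).T
    o=np.array(c['origin']); return o+d*((z-o[2])/d[:,2])[:,None]
E
python3 - <<'E'
from h import *
for c in('scene','top'):
    print(c,bot.get_calibration(c)); im=bot.camera(c); cv2.imwrite(f'pics/{c}0.png',im[:,:,::-1])
    for t in('divider_rack','ticket_rider','loose_eraser','arch_eraser','stock4'):
        for r in bot.look_for(c,t)[:5]: print(t,round(r['score'],2),np.round(r['extent'],1),ray(c,r['extent'][:2],0.014).round(3))
o=bot.get_obs();print(o['eef_pos'],o['tool_rot'],bot.tip_extent,o['clock'])
E
```

```text
scene {'vfov': 42.37628643777527, 'cx': 314.974801845664, 'cy': 188.7347647976705, 'origin': array([-0.1625229 , -0.3842166 ,  0.52891762]), 'rotation': array([ 0.40420179, -0.24333714, -0.44397039,  0.76177309])}Traceback (most recent call last):
  File "<stdin>", line 5, in <module>
  File "h.py", line 10, in ray
    d=np.c_[(uv[:,0]-c['cx'])/f,-(uv[:,1]-c['cy'])/f,-np.ones(len(uv))]@np.array(c['rotation']).T
      ~~~~~~~~~~~~~~~~~~~~~~~~~~~~~~~~~~~~~~~~~~~~~~~~~~~~~~~~~~~~~~~~~^~~~~~~~~~~~~~~~~~~~~~~~~~
ValueError: matmul: Input operand 1 has a mismatch in its core dimension 0, with gufunc signature (n?,k),(k,m?)->(n?,m?) (size 4 is different from 3)
```

View pics/scene0.png

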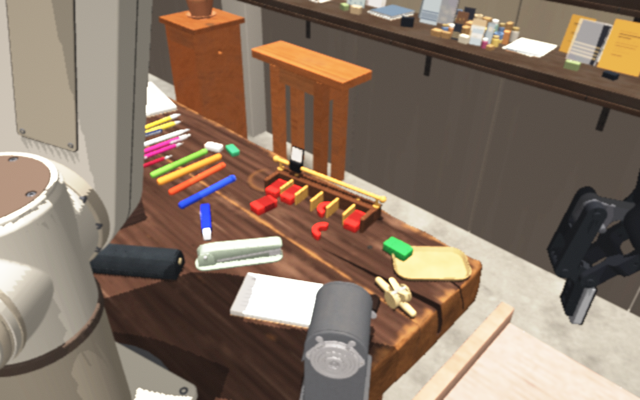

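The scene view shows the rack near (325,195), the loose eraser at (264,204) left of gap 3, the arch at (320,229) and the rider at (296,158). The rotation is a quaternion, so I'll fix the helper.

```bash
sed -i "s/np.array(c\['rotation'\])/Rotation.from_quat(c['rotation']).as_matrix()/; s/^import.*/&\nfrom scipy.spatial.transform import Rotation/" h.py
python3 - <<'E'
from h import *
for c in('scene','top'):
    print(c,bot.get_calibration(c)); im=bot.camera(c); cv2.imwrite(f'pics/{c}1.png',im[:,:,::-1])
    for t in('divider_rack','ticket_rider','loose_eraser','arch_eraser'):
        for r in bot.look_for(c,t)[:6]: print(t,round(r['score'],2),np.round(r['extent'],1),ray(c,r['extent'][:2],0.014).round(3)[0])
o=bot.get_obs();print(o['eef_pos'],o['tool_rot'],bot.tip_extent,o['clock'])
E
```

```text
scene {'vfov': 42.37628643777527, 'cx': 314.974801845664, 'cy': 188.7347647976705, 'origin': array([-0.1625229 , -0.3842166 ,  0.52891762]), 'rotation': array([ 0.40420179, -0.24333714, -0.44397039,  0.76177309])}
divider_rack 0.81 [324.9 189.6 117.3  88. ] [ 0.521 -0.03   0.014]
ticket_rider 0.59 [296.7 159.6  14.8  25.9] [0.587 0.068 0.014]
loose_eraser 0.95 [397.4 248.3  29.9  23.8] [ 0.434 -0.203  0.014]
loose_eraser 0.89 [266.6 207.3  26.   20.6] [0.423 0.03  0.014]
loose_eraser 0.75 [322.5 190.9 120.4  85.7] [ 0.515 -0.028  0.014]
arch_eraser 0.62 [320.1 230.9  15.9  19.6] [ 0.412 -0.08   0.014]
arch_eraser 0.34 [264.2 205.9  25.9  21.2] [0.425 0.036 0.014]
top {'vfov': 54.70413645369189, 'cx': 312.8147446742683, 'cy': 196.8059207042078, 'origin': array([ 0.34944799, -0.04362625,  0.89735056]), 'rotation': array([-0.05632415,  0.05499806,  0.7063314 , -0.70349041])}
divider_rack 0.95 [308.6 190.  105.6  37. ] [ 0.506 -0.033  0.014]
ticket_rider 0.4 [280.4 179.2  15.9  11.3] [0.532 0.033 0.014]
loose_eraser 0.78 [379.3 218.8  15.8  14.1] [ 0.438 -0.194  0.014]
loose_eraser 0.65 [272.6 219.9  13.5  20.3] [0.437 0.05  0.014]
loose_eraser 0.46 [315.9 200.9   5.   15.5] [ 0.48  -0.049  0.014]
loose_eraser 0.3 [270.4 198.4  13.6  21.5] [0.487 0.056 0.014]
[ 0.17932302 -0.46675866  0.20893912] [9.83231260e-01 1.82363066e-01 1.80400630e-05 4.02955080e-05] 0.011 0.6
```

View pics/top1.png

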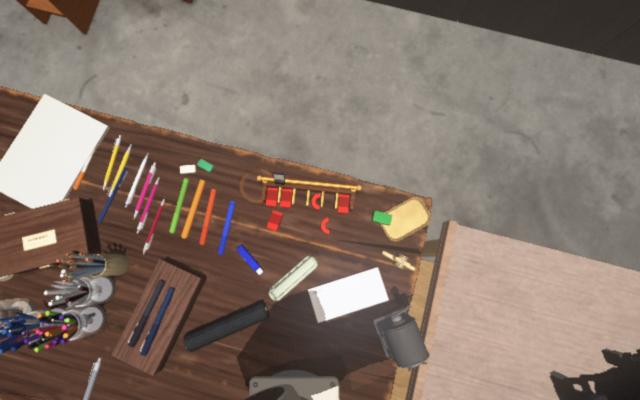

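The top view shows the rail from about (260,179) to (360,188), the rider at (279,179), the loose eraser at (275,220), the arch at (325,226), and gaps 3 and 5 empty. I'll enlarge crops from both cameras.

```bash
python3 - <<'E'
import cv2,numpy as np
a=cv2.imread('pics/top1.png')[168:240,245:375]; b=cv2.imread('pics/scene1.png')[140:245,240:395]
a=cv2.resize(a,(780,432),interpolation=cv2.INTER_CUBIC); b=cv2.resize(b,(775,525),interpolation=cv2.INTER_CUBIC)
cv2.imwrite('pics/ta.png',a);cv2.imwrite('pics/sb.png',b)
E
```

```text
(no output)
```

View pics/ta.png

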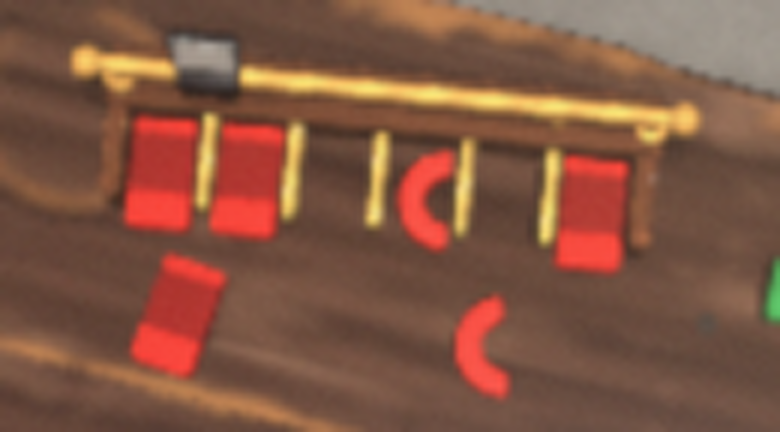

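View pics/sb.png

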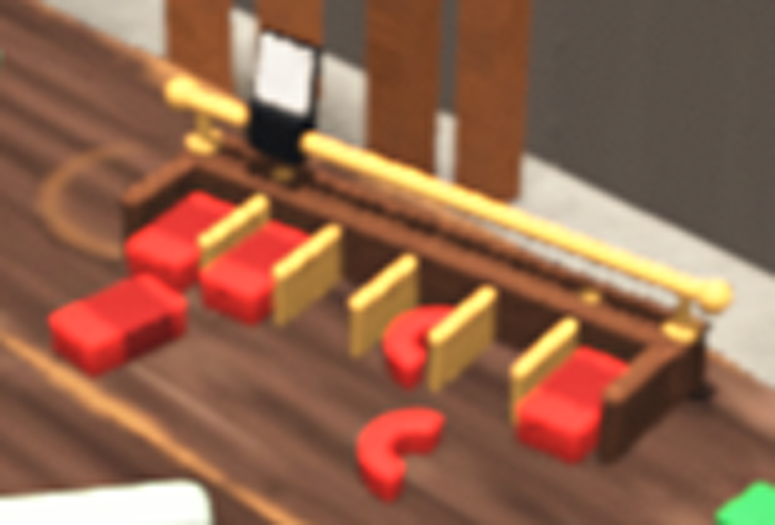

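Both crops are clear: the rack, rider and eraser (left of gap 3, in front of gaps 1 and 2) are all visible. Next I'll fit the rack pose to the rail balls and divider ends.

```bash
cat > fit.py <<'E'
from h import *
from scipy.optimize import least_squares
ys=[.066,.033,0,-.033,-.066]
T=[(85,60),(686,118),(210,113),(297,122),(382,131),(468,138),(553,148),(203,212),(290,220),(375,228),(461,236),(545,245)]
TP=[(.022,.112,.044),(.022,-.112,.044)]+[(.01,y,.022) for y in ys]+[(-.026,y,0.004) for y in ys]
S=[(179,91),(717,294),(265,197),(338,227),(413,257),(492,290),(575,322),(203,240),(277,268),(352,300),(432,335),(514,370)]
SP=TP[:7]+[(-.026,y,0.022) for y in ys]
T=np.array(T)/6+[245,168]; S=np.array(S)/5+[240,140]
def w(p,P):
    P=np.array(P); c,s=np.cos(p[2]),np.sin(p[2]); return np.c_[p[0]+c*P[:,0]-s*P[:,1],p[1]+s*P[:,0]+c*P[:,1],P[:,2]]
def rt(p):return (pix('top',w(p,TP))-T)
def rs(p):return (pix('scene',w(p,SP))-S)
E
python3 - <<'E'
from fit import *
for n,f in(('top',rt),('scene',rs),('both',lambda p:np.r_[rt(p),rs(p)])):
    r=least_squares(lambda p:f(p).ravel(),[.5,-.03,0]);print(n,r.x.round(4),f(r.x).round(1).tolist())
p=r.x
def loc(P):
    d=P[:,:2]-p[:2];c,s=np.cos(p[2]),np.sin(p[2]);return np.c_[c*d[:,0]+s*d[:,1],-s*d[:,0]+c*d[:,1]].round(4)
print('er top',loc(ray('top',np.array([(168,253),(228,272),(190,375),(131,352)])/6+[245,168],.014)))
print('er sc',loc(ray('scene',np.array([(52,323),(132,275),(186,297),(105,345)])/5+[240,140],.014)))
print('rider top',loc(ray('top',np.array([(178,88),(238,92)])/6+[245,168],.045)))
print('rider sc',loc(ray('scene',np.array([(250,120),(303,140)])/5+[240,140],.046)))
print('arch',loc(ray('top',np.array([(497,297),(503,397),(457,347)])/6+[245,168],.006)))
E
```

```text
top [ 0.4953 -0.032  -0.1016] [[0.5, -0.0], [-0.5, -0.2], [0.2, 0.1], [-0.0, -0.0], [0.1, -0.2], [0.1, 0.0], [0.2, -0.3], [0.4, 0.1], [-0.1, 0.1], [-0.2, 0.2], [-0.4, 0.2], [-0.3, 0.1]]
scene [ 0.4944 -0.0332 -0.1037] [[0.8, 0.2], [-0.4, 0.3], [-0.3, -0.2], [-0.2, -0.4], [-0.0, -0.3], [-0.1, -0.6], [-0.4, -0.5], [-0.2, 0.0], [-0.1, 0.6], [0.3, 0.6], [0.3, 0.2], [0.4, 0.1]]
both [ 0.495  -0.0326 -0.1026] [[0.8, 0.0], [-0.2, -0.0], [0.5, 0.2], [0.2, 0.1], [0.3, -0.1], [0.3, 0.2], [0.4, -0.1], [0.6, 0.2], [0.2, 0.2], [0.1, 0.3], [-0.2, 0.3], [-0.1, 0.2], [0.7, 0.0], [-0.6, -0.0], [-0.5, -0.5], [-0.4, -0.6], [-0.2, -0.6], [-0.2, -0.9], [-0.5, -0.8], [-0.3, -0.2], [-0.2, 0.3], [0.2, 0.3], [0.2, -0.1], [0.3, -0.2]]
er top [[-0.0442  0.078 ]
 [-0.0492  0.0542]
 [-0.0898  0.0643]
 [-0.0833  0.0876]]
er sc [[-0.0878  0.0826]
 [-0.0492  0.0791]
 [-0.0486  0.0552]
 [-0.087   0.0597]]
rider top [[0.0145 0.0777]
 [0.0152 0.0552]]
rider sc [[0.0176 0.0772]
 [0.0177 0.0534]]
arch [[-0.0478 -0.0494]
 [-0.0858 -0.0552]
 [-0.0685 -0.0359]]
```

Fit is good: the rack is at (0.495, -0.033) with yaw -0.103, and the rider joint is at about 0.0165. The eraser is at rack (-0.067, 0.070), turned about -0.25. I'll write a helper that converts targets to move units.

```bash
cat > go.py <<'E'
import sys; from h import *
# usage: go.py rx ry z yaw_rel  -> move numbers for TCP at rack (rx,ry), height z, tool x at rack yaw+90deg+yaw_rel
p=(.495,-.0326,-.1026)
def deltas(pos,q,rx,ry,z,yr):
    c,s=np.cos(p[2]),np.sin(p[2]); t=np.array([p[0]+c*rx-s*ry,p[1]+s*rx+c*ry,z])
    R=Rotation.from_quat(q); yaw=p[2]+np.pi/2+yr
    G=Rotation.from_matrix(np.array([[np.cos(yaw),np.sin(yaw),0],[np.sin(yaw),-np.cos(yaw),0],[0,0,-1]]))
    return (R.inv().apply(t-pos)/.05).round(2),(np.degrees((R.inv()*G).as_rotvec())/5).round(2)
def rackpos(P):
    d=np.array(P[:2])-p[:2];c,s=np.cos(p[2]),np.sin(p[2]);return np.array([c*d[0]+s*d[1],-s*d[0]+c*d[1],P[2]]).round(4)
if __name__=='__main__':
    o=bot.get_obs(); print('now',rackpos(o['eef_pos']),o['ft_force'].round(1),'q',o['joint_pos'].round(2),o['clock'])
    for a in sys.argv[1:]: print(a,*deltas(o['eef_pos'],o['tool_rot'],*map(float,a.split(','))))
E
python3 go.py .022,.098,.13,0
```

```text
now [-0.2696 -0.4642  0.2089] [ 0.3 -1.   1. ] q [-1.2   0.24  0.01  1.34  0.    1.57] 0.6
.022,.098,.13,0 [10.29 -7.39  1.58] [  0.     0.   -12.62]
```

Call:
{"fn": "drive_tool", "kwargs": {
  "rows": [
    {"dx": 5,"dy": -3.6,"dz": 0,"wz": -6,"hand": 0},
    {"dx": 5,"dy": -3.6,"dz": 0,"wz": -6,"hand": 0},
    {"dx": 5,"dy": -3.6,"dz": 0,"wz": -6,"hand": 0},
    {"dx": 5,"dy": -3.6,"dz": 0,"wz": -6,"hand": 0},
    {"dx": 5,"dy": -3.6,"dz": 0,"wz": -6,"hand": 0},
    {"dx": 5,"dy": -3.6,"dz": 0,"wz": -6,"hand": 0},
    {"dx": 10.29,"dy": -7.39,"dz": 1.58,"wz": -12.62,"hand": 0},
    {"dx": 10.29,"dy": -7.39,"dz": 1.58,"wz": -12.62,"hand": 0},
    {"dx": 10.29,"dy": -7.39,"dz": 1.58,"wz": -12.62,"hand": 0},
    {"dx": 10.29,"dy": -7.39,"dz": 1.58,"wz": -12.62,"hand": 0},
    {"dx": 10.29,"dy": -7.39,"dz": 1.58,"wz": -12.62,"hand": 0},
    {"dx": 10.29,"dy": -7.39,"dz": 1.58,"wz": -12.62,"hand": 0},
    {"dx": 10.29,"dy": -7.39,"dz": 1.58,"wz": -12.62,"hand": 0},
    {"dx": 10.29,"dy": -7.39,"dz": 1.58,"wz": -12.62,"hand": 0},
    {"dx": 10.29,"dy": -7.39,"dz": 1.58,"wz": -12.62,"hand": 0},
    {"dx": 10.29,"dy": -7.39,"dz": 1.58,"wz": -12.62,"hand": 0}
  ]
}}

```text
invalid input at $.rows[0]: expected keys dx, dy, dz, wx, wy, wz, hand
```

```bash
python3 go.py .022,.098,.0635,0 .022,.0405,.0635,0
```

```text
now [-0.2696 -0.4642  0.2089] [ 0.3 -1.   1. ] q [-1.2   0.24  0.01  1.34  0.    1.57] 0.6
.022,.098,.0635,0 [10.29 -7.39  2.91] [  0.     0.   -12.62]
.022,.0405,.0635,0 [ 9.77 -6.37  2.91] [  0.     0.   -12.62]
```

Call:
{"fn": "drive_tool", "kwargs": {
  "rows": [
    {"dx": 5,"dy": -3.6,"dz": 0,"wx": 0,"wy": 0,"wz": -6,"hand": 0},
    {"dx": 5,"dy": -3.6,"dz": 0,"wx": 0,"wy": 0,"wz": -6,"hand": 0},
    {"dx": 5,"dy": -3.6,"dz": 0,"wx": 0,"wy": 0,"wz": -6,"hand": 0},
    {"dx": 5,"dy": -3.6,"dz": 0,"wx": 0,"wy": 0,"wz": -6,"hand": 0},
    {"dx": 5,"dy": -3.6,"dz": 0,"wx": 0,"wy": 0,"wz": -6,"hand": 0},
    {"dx": 5,"dy": -3.6,"dz": 0,"wx": 0,"wy": 0,"wz": -6,"hand": 0},
    {"dx": 10.29,"dy": -7.39,"dz": 1.58,"wx": 0,"wy": 0,"wz": -12.62,"hand": 0},
    {"dx": 10.29,"dy": -7.39,"dz": 1.58,"wx": 0,"wy": 0,"wz": -12.62,"hand": 0},
    {"dx": 10.29,"dy": -7.39,"dz": 1.58,"wx": 0,"wy": 0,"wz": -12.62,"hand": 0},
    {"dx": 10.29,"dy": -7.39,"dz": 1.58,"wx": 0,"wy": 0,"wz": -12.62,"hand": 0},
    {"dx": 10.29,"dy": -7.39,"dz": 1.58,"wx": 0,"wy": 0,"wz": -12.62,"hand": 0},
    {"dx": 10.29,"dy": -7.39,"dz": 1.58,"wx": 0,"wy": 0,"wz": -12.62,"hand": 0},
    {"dx": 10.29,"dy": -7.39,"dz": 1.58,"wx": 0,"wy": 0,"wz": -12.62,"hand": 0},
    {"dx": 10.29,"dy": -7.39,"dz": 1.58,"wx": 0,"wy": 0,"wz": -12.62,"hand": 0},
    {"dx": 10.29,"dy": -7.39,"dz": 1.58,"wx": 0,"wy": 0,"wz": -12.62,"hand": 0},
    {"dx": 10.29,"dy": -7.39,"dz": 1.58,"wx": 0,"wy": 0,"wz": -12.62,"hand": 0}
  ]
}}

```text
clock: 2.2
eef_pos: [0.5266, 0.062, 0.1301]
tool_rot: [0.743, 0.67, -0.0, -0.0]
ft_force: [-0.2, -0.1, 0.3]
grip_width: -0.0
grasp_force: 0.0
```

```bash
python3 go.py .022,.098,.0635,0 .022,.0405,.0635,0
```

```text
now [0.0217 0.0974 0.1301] [-0.2 -0.1  0.3] q [ 0.12  0.35 -0.06  1.17 -0.    1.79] 2.2
.022,.098,.0635,0 [0.01 0.01 1.33] [-0.    0.   -0.01]
.022,.0405,.0635,0 [-1.14  0.01  1.33] [-0.    0.   -0.01]
```

Call:
{"fn": "drive_tool", "kwargs": {
  "rows": [
    {"dx": 0,"dy": 0,"dz": 0.6,"wx": 0,"wy": 0,"wz": 0,"hand": 0},
    {"dx": 0,"dy": 0,"dz": 1.0,"wx": 0,"wy": 0,"wz": 0,"hand": 0},
    {"dx": 0,"dy": 0,"dz": 1.2,"wx": 0,"wy": 0,"wz": 0,"hand": 0},
    {"dx": 0,"dy": 0,"dz": 1.33,"wx": 0,"wy": 0,"wz": 0,"hand": 0},
    {"dx": 0,"dy": 0,"dz": 1.33,"wx": 0,"wy": 0,"wz": 0,"hand": 0}
  ]
}}

```text
clock: 2.7
eef_pos: [0.5268, 0.062, 0.0634]
tool_rot: [0.743, 0.669, -0.0, -0.0]
ft_force: [0.2, 0.7, -0.4]
grip_width: -0.0006
grasp_force: 0.0
```

```bash
python3 go.py .022,.0405,.0635,0; python3 - <<'E'
from h import *
a=bot.camera('top')[150:240,230:370];b=bot.camera('scene')[120:245,230:395]
a=cv2.resize(a,(560,360),interpolation=cv2.INTER_CUBIC);b=cv2.resize(b,(560,424),interpolation=cv2.INTER_CUBIC)
cv2.imwrite('pics/c1.png',cv2.resize(np.vstack([a,b]),None,fx=.75,fy=.75)[:,:,::-1])
E
```

```text
now [0.0219 0.0974 0.0634] [ 0.2  0.7 -0.4] q [ 0.12  0.41 -0.16  1.01 -0.    1.79] 2.7
.022,.0405,.0635,0 [-1.14  0.   -0.  ] [-0.    0.   -0.01]
```

View pics/c1.png

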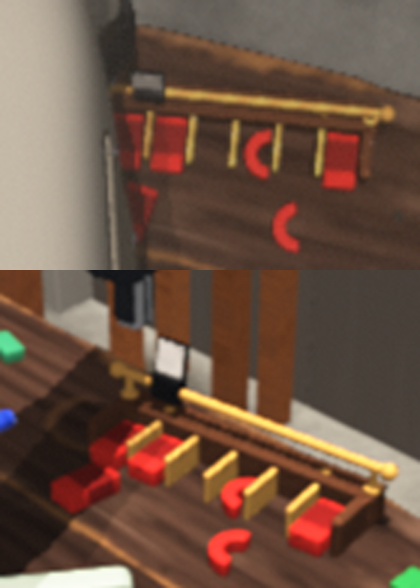

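The fingertip shows above and left of the rider (lower picture at (135,325)). I'll check where its height should project.

```bash
python3 - <<'E'
from h import *
P=lambda z:[.5268,.062,z]
for z in(.05,.0634,.08,.09):print(z,pix('scene',P(z)).round(1))
from fit import *
print(pix('scene',w((.495,-.0326,-.1026),[(.022,.112,.044)])))
E
```

```text
0.05 [[282.7 157.8]]
0.0634 [[282.5 151.4]]
0.08 [[282.3 143.4]]
0.09 [[282.1 138.5]]
[[276.52320703 158.24159749]]
```

```bash
python3 - <<'E'
from h import *
b=bot.camera('scene')[110:180,245:325]
b=cv2.convertScaleAbs(cv2.resize(b,(640,560),interpolation=cv2.INTER_CUBIC),alpha=1.6)
cv2.imwrite('pics/c2.png',b[:,:,::-1])
E
```

```text
(no output)
```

View pics/c2.png

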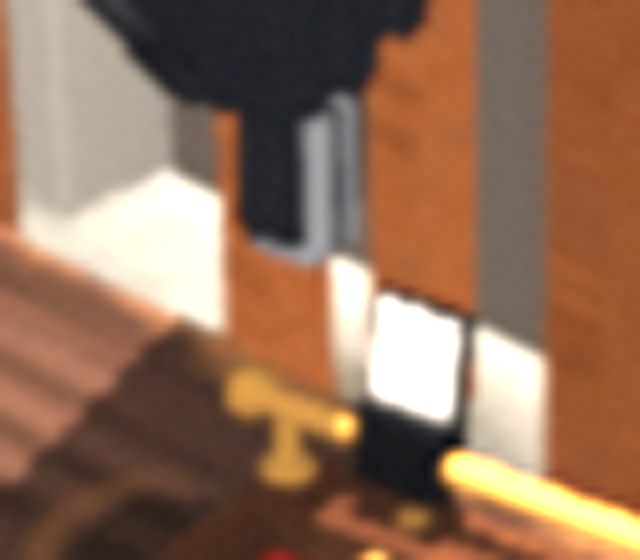

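The gripper tip appears at about (282,143), which projects to z of about 0.08 rather than 0.052. I'll check the rack height by fitting z as a free parameter.

```bash
python3 - <<'E'
from fit import *
def f(p): 
    q=[np.c_[w(p,P)[:,:2],w(p,P)[:,2]+p[3]] for P in(TP,SP)]
    return np.r_[pix('top',q[0])-T,pix('scene',q[1])-S]
r=least_squares(lambda p:f(p).ravel(),[.5,-.03,0,0]);print(r.x.round(4),abs(f(r.x)).mean(),r.cost)
for s in('top','scene'):
    g=(lambda p:f(p)[:12]) if s=='top' else (lambda p:f(p)[12:])
    r=least_squares(lambda p:g(p).ravel(),[.5,-.03,0,0]);print(s,r.x.round(4),r.cost)
E
```

```text
[ 0.4956 -0.0323 -0.1022 -0.001 ] 0.27178899561017883 2.7563961304069045
top [ 0.4944 -0.032  -0.1016  0.0054] 0.43339789715894766
scene [ 0.4922 -0.0343 -0.1053  0.0017] 1.6627467814624899
```

The rack height is confirmed at z≈0. Pushing at this height is safe either way, so I'll push slowly and look at the result.

Call:
{"fn": "drive_tool", "kwargs": {
  "rows": [
    {"dx": -0.1,"dy": 0,"dz": 0,"wx": 0,"wy": 0,"wz": 0,"hand": 0},
    {"dx": -0.2,"dy": 0,"dz": 0,"wx": 0,"wy": 0,"wz": 0,"hand": 0},
    {"dx": -0.3,"dy": 0,"dz": 0,"wx": 0,"wy": 0,"wz": 0,"hand": 0},
    {"dx": -0.4,"dy": 0,"dz": 0,"wx": 0,"wy": 0,"wz": 0,"hand": 0},
    {"dx": -0.5,"dy": 0,"dz": 0,"wx": 0,"wy": 0,"wz": 0,"hand": 0},
    {"dx": -0.6,"dy": 0,"dz": 0,"wx": 0,"wy": 0,"wz": 0,"hand": 0}
  ]
}}

```text
clock: 3.45
eef_pos: [0.5239, 0.0323, 0.0634]
tool_rot: [0.743, 0.67, -0.0, -0.0]
ft_force: [-0.3, -1.2, -0.4]
grip_width: 0.0001
grasp_force: 0.0
```

```bash
python3 - <<'E'
from h import *
b=bot.camera('scene')[110:190,245:335]
b=cv2.convertScaleAbs(cv2.resize(b,(540,480),interpolation=cv2.INTER_CUBIC),alpha=1.5)
cv2.imwrite('pics/c3.png',b[:,:,::-1])
E
python3 go.py .022,.0405,.0635,0
```

```text
now [0.0221 0.0669 0.0634] [ 0.1 -0.9 -0.5] q [ 0.06  0.4  -0.17  1.   -0.    1.74] 3.5
.022,.0405,.0635,0 [-0.53 -0.   -0.  ] [-0.    0.01 -0.01]
```

View pics/c3.png

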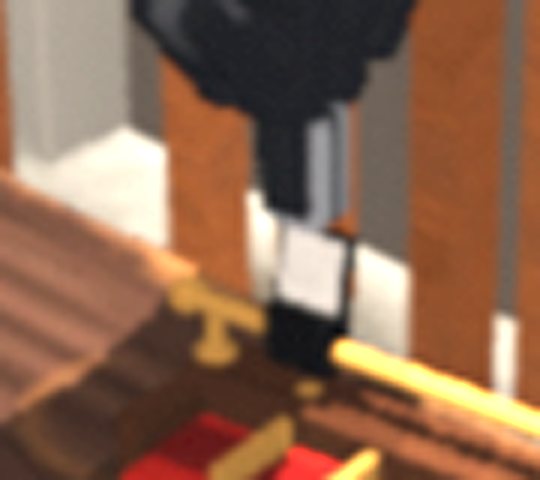

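The fingertip is at about (310,228) in the crop, above the plate top, and the rider hasn't moved. So the real tip is higher than the text says. I'll go back left and probe downward with force feedback.

Call:
{"fn": "drive_tool", "kwargs": {
  "rows": [
    {"dx": 0.2,"dy": 0,"dz": 0,"wx": 0,"wy": 0,"wz": 0,"hand": 0},
    {"dx": 0.4,"dy": 0,"dz": 0,"wx": 0,"wy": 0,"wz": 0,"hand": 0},
    {"dx": 0.6,"dy": 0,"dz": 0,"wx": 0,"wy": 0,"wz": 0,"hand": 0},
    {"dx": 0.62,"dy": 0,"dz": 0,"wx": 0,"wy": 0,"wz": 0,"hand": 0},
    {"dx": 0.62,"dy": 0,"dz": 0.04,"wx": 0,"wy": 0,"wz": 0,"hand": 0},
    {"dx": 0.62,"dy": 0,"dz": 0.08,"wx": 0,"wy": 0,"wz": 0,"hand": 0},
    {"dx": 0.62,"dy": 0,"dz": 0.1,"wx": 0,"wy": 0,"wz": 0,"hand": 0},
    {"dx": 0.62,"dy": 0,"dz": 0.12,"wx": 0,"wy": 0,"wz": 0,"hand": 0},
    {"dx": 0.62,"dy": 0,"dz": 0.12,"wx": 0,"wy": 0,"wz": 0,"hand": 0}
  ]
}}

```text
clock: 4.4
eef_pos: [0.527, 0.0634, 0.0572]
tool_rot: [0.743, 0.67, -0.0, -0.0]
ft_force: [-0.8, -0.1, 0.5]
grip_width: 0.0001
grasp_force: 0.0
```

Call:
{"fn": "drive_tool", "kwargs": {
  "rows": [
    {"dx": 0,"dy": 0,"dz": 0.02,"wx": 0,"wy": 0,"wz": 0,"hand": 0},
    {"dx": 0,"dy": 0,"dz": 0.04,"wx": 0,"wy": 0,"wz": 0,"hand": 0},
    {"dx": 0,"dy": 0,"dz": 0.06,"wx": 0,"wy": 0,"wz": 0,"hand": 0},
    {"dx": 0,"dy": 0,"dz": 0.06,"wx": 0,"wy": 0,"wz": 0,"hand": 0}
  ]
}}

```text
clock: 4.8
eef_pos: [0.527, 0.0636, 0.0542]
tool_rot: [0.742, 0.67, -0.0, -0.0]
ft_force: [-1.0, -0.0, 0.7]
grip_width: 0.0001
grasp_force: 0.0
```

Call:
{"fn": "drive_tool", "kwargs": {
  "rows": [
    {"dx": 0,"dy": 0,"dz": 0.05,"wx": 0,"wy": 0,"wz": 0,"hand": 0},
    {"dx": 0,"dy": 0,"dz": 0.1,"wx": 0,"wy": 0,"wz": 0,"hand": 0},
    {"dx": 0,"dy": 0,"dz": 0.15,"wx": 0,"wy": 0,"wz": 0,"hand": 0},
    {"dx": 0,"dy": 0,"dz": 0.2,"wx": 0,"wy": 0,"wz": 0,"hand": 0},
    {"dx": 0,"dy": 0,"dz": 0.2,"wx": 0,"wy": 0,"wz": 0,"hand": 0}
  ]
}}

```text
clock: 5.3
eef_pos: [0.5268, 0.0637, 0.0439]
tool_rot: [0.742, 0.67, -0.0, -0.0]
ft_force: [-0.3, 0.5, 0.1]
grip_width: 0.0002
grasp_force: 0.0
```

```bash
python3 - <<'E'
from h import *
b=bot.camera('scene')[90:190,225:335]
b=cv2.convertScaleAbs(cv2.resize(b,(660,600),interpolation=cv2.INTER_CUBIC),alpha=1.5)
cv2.imwrite('pics/c4.png',b[:,:,::-1])
E
python3 go.py .022,.0405,.0435,0
```

```text
now [0.0219 0.099  0.0441] [-1.   0.2 -0.9] q [ 0.12  0.43 -0.18  0.96  0.    1.79] 5.35
.022,.0405,.0435,0 [-1.17  0.    0.01] [-0.01  0.   -0.  ]
```

View pics/c4.png

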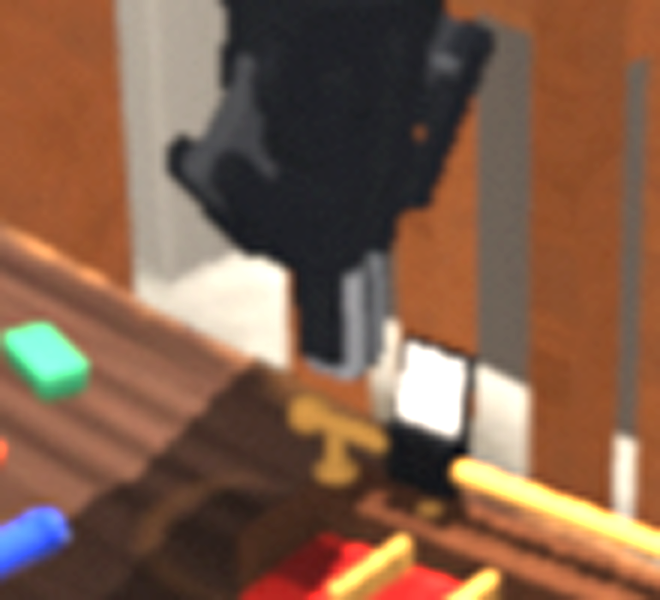

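The tip is at about (345,378) in the crop, so z≈0.061, with the rail just below it. So the tip sits about 17 mm above the reported TCP. I'll lower by 6 mm and push to just short of the target.

Call:
{"fn": "drive_tool", "kwargs": {
  "rows": [
    {"dx": 0,"dy": 0,"dz": 0.06,"wx": 0,"wy": 0,"wz": 0,"hand": 0},
    {"dx": 0,"dy": 0,"dz": 0.12,"wx": 0,"wy": 0,"wz": 0,"hand": 0},
    {"dx": -0.1,"dy": 0,"dz": 0.12,"wx": 0,"wy": 0,"wz": 0,"hand": 0},
    {"dx": -0.2,"dy": 0,"dz": 0.12,"wx": 0,"wy": 0,"wz": 0,"hand": 0},
    {"dx": -0.3,"dy": 0,"dz": 0.12,"wx": 0,"wy": 0,"wz": 0,"hand": 0},
    {"dx": -0.4,"dy": 0,"dz": 0.12,"wx": 0,"wy": 0,"wz": 0,"hand": 0},
    {"dx": -0.5,"dy": 0,"dz": 0.12,"wx": 0,"wy": 0,"wz": 0,"hand": 0},
    {"dx": -0.58,"dy": 0,"dz": 0.12,"wx": 0,"wy": 0,"wz": 0,"hand": 0},
    {"dx": -0.66,"dy": 0,"dz": 0.12,"wx": 0,"wy": 0,"wz": 0,"hand": 0},
    {"dx": -0.74,"dy": 0,"dz": 0.12,"wx": 0,"wy": 0,"wz": 0,"hand": 0},
    {"dx": -0.82,"dy": 0,"dz": 0.12,"wx": 0,"wy": 0,"wz": 0,"hand": 0},
    {"dx": -0.9,"dy": 0,"dz": 0.12,"wx": 0,"wy": 0,"wz": 0,"hand": 0},
    {"dx": -0.96,"dy": 0,"dz": 0.12,"wx": 0,"wy": 0,"wz": 0,"hand": 0},
    {"dx": -1.02,"dy": 0,"dz": 0.12,"wx": 0,"wy": 0,"wz": 0,"hand": 0},
    {"dx": -1.06,"dy": 0,"dz": 0.12,"wx": 0,"wy": 0,"wz": 0,"hand": 0},
    {"dx": -1.1,"dy": 0,"dz": 0.12,"wx": 0,"wy": 0,"wz": 0,"hand": 0},
    {"dx": -1.1,"dy": 0,"dz": 0.12,"wx": 0,"wy": 0,"wz": 0,"hand": 0}
  ]
}}

```text
clock: 7.05
eef_pos: [0.5217, 0.0085, 0.0385]
tool_rot: [0.743, 0.67, -0.0, 0.0]
ft_force: [0.6, 0.5, 0.1]
grip_width: 0.0004
grasp_force: 0.0
```

```bash
python3 - <<'E'
from h import *
import go
b=bot.camera('scene');cv2.imwrite('pics/s5.png',b[:,:,::-1])
for r in bot.look_for('scene','ticket_rider')[:3]: print(r)
b=cv2.convertScaleAbs(cv2.resize(b[100:210,245:375],(780,660),interpolation=cv2.INTER_CUBIC),alpha=1.5)[:600]
cv2.imwrite('pics/c5.png',b[:,:,::-1])
from fit import w
for j in(.059,.066,.073):print(j,pix('scene',w(go.p,[(.0145,.0825-j+.012,.046),(.0145,.0825-j-.012,.046)])).round(1).tolist())
E
python3 go.py
```

```text
{'extent': [317.7, 167.8, 17.4, 26.1], 'score': 0.54}
{'extent': [324.5, 207.8, 14.7, 12.0], 'score': 0.3}
0.059 [[307.6, 171.9], [318.8, 176.1]]
0.066 [[310.9, 173.1], [322.1, 177.4]]
0.073 [[314.1, 174.4], [325.4, 178.7]]
now [0.0226 0.0438 0.0386] [-0.2 -1.6  0.7] q [ 0.02  0.42 -0.21  0.94 -0.    1.69] 7.15
```

View pics/c5.png

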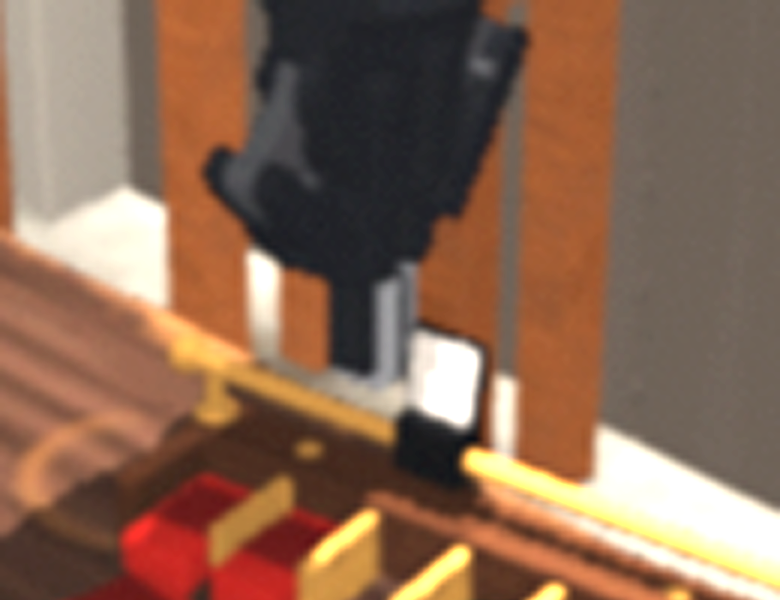

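The rider stands at about u=311.7–322.5, against 310.9–322.1 expected for joint 0.066, so it is centred behind gap 3. I'll back off left and lift.

Call:
{"fn": "drive_tool", "kwargs": {
  "rows": [
    {"dx": 0.1,"dy": 0,"dz": 0,"wx": 0,"wy": 0,"wz": 0,"hand": 0},
    {"dx": 0.25,"dy": 0,"dz": 0,"wx": 0,"wy": 0,"wz": 0,"hand": 0},
    {"dx": 0.35,"dy": 0,"dz": -0.6,"wx": 0,"wy": 0,"wz": 0,"hand": 0},
    {"dx": 0.4,"dy": 0,"dz": -1.3,"wx": 0,"wy": 0,"wz": 0,"hand": 0},
    {"dx": 0.4,"dy": 0,"dz": -1.3,"wx": 0,"wy": 0,"wz": 0,"hand": 0}
  ]
}}

```text
clock: 7.65
eef_pos: [0.5276, 0.0301, 0.1083]
tool_rot: [0.742, 0.67, 0.004, 0.003]
ft_force: [1.6, -0.2, 0.6]
grip_width: 0.0002
grasp_force: 0.0
```

```bash
python3 go.py=0 2>/dev/null; python3 go.py -- 2>/dev/null; python3 go.py " -.059,.103,.09,-.25" " -.059,.103,.012,-.25"
```

```text
now [0.026  0.0657 0.1083] [ 1.6 -0.2  0.6] q [ 0.06  0.35 -0.11  1.1   0.    1.73] 7.65
now [0.026  0.0657 0.1083] [ 1.6 -0.2  0.6] q [ 0.06  0.35 -0.11  1.1   0.    1.73] 7.65
 -.059,.103,.09,-.25 [ 0.75 -1.7   0.35] [ 0.11 -0.03  2.88]
 -.059,.103,.012,-.25 [ 0.74 -1.72  1.91] [ 0.11 -0.03  2.88]
```

Call:
{"fn": "drive_tool", "kwargs": {
  "rows": [
    {"dx": 0.75,"dy": -1.7,"dz": 0,"wx": 0,"wy": 0,"wz": 2.88,"hand": 0},
    {"dx": 0.75,"dy": -1.7,"dz": 0,"wx": 0,"wy": 0,"wz": 2.88,"hand": 0},
    {"dx": 0.75,"dy": -1.7,"dz": 0,"wx": 0,"wy": 0,"wz": 2.88,"hand": 0},
    {"dx": 0.75,"dy": -1.7,"dz": 0.7,"wx": 0,"wy": 0,"wz": 2.88,"hand": 0},
    {"dx": 0.75,"dy": -1.7,"dz": 1.4,"wx": 0,"wy": 0,"wz": 2.88,"hand": 0},
    {"dx": 0.75,"dy": -1.7,"dz": 1.7,"wx": 0,"wy": 0,"wz": 2.88,"hand": 0},
    {"dx": 0.75,"dy": -1.7,"dz": 1.7,"wx": 0,"wy": 0,"wz": 2.88,"hand": 0}
  ]
}}

```text
clock: 8.35
eef_pos: [0.4407, 0.0747, 0.016]
tool_rot: [0.82, 0.572, -0.002, -0.001]
ft_force: [-0.9, 0.1, -0.2]
grip_width: -0.0002
grasp_force: 0.0
```

```bash
python3 go.py " -.059,.103,.012,-.25" " -.059,.103,.0,-.25"
```

```text
now [-0.065   0.1012  0.016 ] [-0.9  0.1 -0.2] q [ 0.17  0.33 -0.43  0.82 -0.    2.09] 8.35
 -.059,.103,.012,-.25 [0.07 0.11 0.08] [-0.05  0.03 -0.01]
 -.059,.103,.0,-.25 [0.07 0.11 0.32] [-0.05  0.03 -0.01]
```

Call:
{"fn": "drive_tool", "kwargs": {
  "rows": [
    {"dx": 0.04,"dy": 0.05,"dz": 0.05,"wx": 0,"wy": 0,"wz": 0,"hand": 0},
    {"dx": 0.07,"dy": 0.11,"dz": 0.1,"wx": 0,"wy": 0,"wz": 0,"hand": 0},
    {"dx": 0.07,"dy": 0.11,"dz": 0.14,"wx": 0,"wy": 0,"wz": 0,"hand": 0},
    {"dx": 0.07,"dy": 0.11,"dz": 0.14,"wx": 0,"wy": 0,"wz": 0,"hand": 0}
  ]
}}

```text
clock: 8.75
eef_pos: [0.4499, 0.0764, 0.0119]
tool_rot: [0.821, 0.572, 0.001, 0.0]
ft_force: [0.0, 0.1, 0.7]
grip_width: -0.0001
grasp_force: 0.0
```

Call:
{"fn": "drive_tool", "kwargs": {
  "rows": [
    {"dx": 0,"dy": 0,"dz": 0.04,"wx": 0,"wy": 0,"wz": 0,"hand": 0},
    {"dx": 0,"dy": 0,"dz": 0.08,"wx": 0,"wy": 0,"wz": 0,"hand": 0},
    {"dx": 0,"dy": 0,"dz": 0.08,"wx": 0,"wy": 0,"wz": 0,"hand": 0}
  ]
}}

```text
clock: 9.05
eef_pos: [0.449, 0.0762, 0.0072]
tool_rot: [0.821, 0.572, -0.0, -0.0]
ft_force: [-0.5, 0.4, -0.3]
grip_width: 0.0001
grasp_force: 0.0
```

```bash
python3 - <<'E'
from h import *
import go
o=bot.get_obs();e=o['eef_pos'];print(go.rackpos(e))
b=bot.camera('scene');cv2.imwrite('pics/s6.png',b[:,:,::-1])
for z in(0,.01,.02,.03):print(z,pix('scene',[e[0],e[1],z]).round(1))
b=cv2.convertScaleAbs(cv2.resize(b[140:240,205:305],(600,600),interpolation=cv2.INTER_CUBIC),alpha=1.6)
cv2.imwrite('pics/c6.png',b[:,:,::-1])
E
```

```text
[-0.0569  0.1035  0.0072]
0 [[253.4 198.9]]
0.01 [[253.1 194.3]]
0.02 [[252.8 189.6]]
0.03 [[252.5 184.9]]
```

View pics/c6.png

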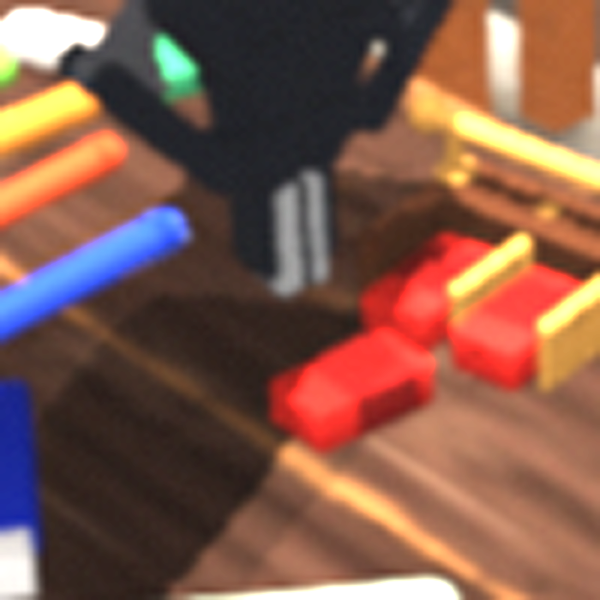

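The tip shows at about (255,188) in full-image pixels, which is z≈0.023 and confirms the ~16 mm offset. The eraser lies just to its right. I'll lower to a tip height of about 6 mm.

Call:
{"fn": "drive_tool", "kwargs": {
  "rows": [
    {"dx": 0,"dy": 0,"dz": 0.1,"wx": 0,"wy": 0,"wz": 0,"hand": 0},
    {"dx": 0,"dy": 0,"dz": 0.2,"wx": 0,"wy": 0,"wz": 0,"hand": 0},
    {"dx": 0,"dy": 0,"dz": 0.27,"wx": 0,"wy": 0,"wz": 0,"hand": 0},
    {"dx": 0,"dy": 0,"dz": 0.33,"wx": 0,"wy": 0,"wz": 0,"hand": 0},
    {"dx": 0,"dy": 0,"dz": 0.33,"wx": 0,"wy": 0,"wz": 0,"hand": 0}
  ]
}}

```text
clock: 9.6
eef_pos: [0.4487, 0.0762, -0.0097]
tool_rot: [0.821, 0.572, -0.001, -0.0]
ft_force: [0.4, 0.2, -0.3]
grip_width: -0.0
grasp_force: 0.0
```

```bash
python3 go.py " -.0612,.093,-.0095,-.25" " -.064,.068,-.0095,-.12" " -.067,.0405,-.0095,0"
```

```text
now [-0.0572  0.1035 -0.0097] [ 0.4  0.2 -0.3] q [ 0.17  0.38 -0.44  0.75  0.    2.09] 9.6
 -.0612,.093,-.0095,-.25 [-0.22 -0.02 -0.  ] [-0.01  0.01 -0.02]
 -.064,.068,-.0095,-.12 [-0.72  0.05 -0.  ] [-0.01  0.01 -1.51]
 -.067,.0405,-.0095,0 [-1.27  0.12 -0.  ] [-0.01  0.01 -2.88]
```

Call:
{"fn": "drive_tool", "kwargs": {
  "rows": [
    {"dx": -0.1,"dy": 0,"dz": 0,"wx": 0,"wy": 0,"wz": 0,"hand": 0},
    {"dx": -0.2,"dy": 0,"dz": 0,"wx": 0,"wy": 0,"wz": 0,"hand": 0},
    {"dx": -0.3,"dy": 0,"dz": 0,"wx": 0,"wy": 0,"wz": -0.3,"hand": 0},
    {"dx": -0.4,"dy": 0.01,"dz": 0,"wx": 0,"wy": 0,"wz": -0.6,"hand": 0},
    {"dx": -0.5,"dy": 0.02,"dz": 0,"wx": 0,"wy": 0,"wz": -0.9,"hand": 0},
    {"dx": -0.6,"dy": 0.03,"dz": 0,"wx": 0,"wy": 0,"wz": -1.2,"hand": 0},
    {"dx": -0.7,"dy": 0.05,"dz": 0,"wx": 0,"wy": 0,"wz": -1.5,"hand": 0},
    {"dx": -0.8,"dy": 0.06,"dz": 0,"wx": 0,"wy": 0,"wz": -1.8,"hand": 0},
    {"dx": -0.9,"dy": 0.07,"dz": 0,"wx": 0,"wy": 0,"wz": -2.1,"hand": 0},
    {"dx": -1.0,"dy": 0.08,"dz": 0,"wx": 0,"wy": 0,"wz": -2.4,"hand": 0},
    {"dx": -1.1,"dy": 0.1,"dz": 0,"wx": 0,"wy": 0,"wz": -2.7,"hand": 0},
    {"dx": -1.17,"dy": 0.11,"dz": 0,"wx": 0,"wy": 0,"wz": -2.88,"hand": 0},
    {"dx": -1.22,"dy": 0.12,"dz": 0,"wx": 0,"wy": 0,"wz": -2.88,"hand": 0},
    {"dx": -1.22,"dy": 0.12,"dz": 0,"wx": 0,"wy": 0,"wz": -2.88,"hand": 0}
  ]
}}

```text
clock: 11.0
eef_pos: [0.4337, 0.0166, -0.009]
tool_rot: [0.743, 0.67, 0.0, 0.0]
ft_force: [0.3, -0.2, 1.0]
grip_width: 0.0003
grasp_force: 0.0
```

```bash
cat > er.py <<'E'
from h import *
import go
# fit the eraser's top face (z=.014) + footprint silhouette to the red blob in the scene view
def blob(cam,guess):
    im=bot.camera(cam); cv2.imwrite(f'pics/b_{cam}_{bot.get_obs()["clock"]:.2f}.png',im[:,:,::-1])
    hsv=cv2.cvtColor(im,cv2.COLOR_RGB2HSV); m=(((hsv[...,0]<7)|(hsv[...,0]>172))&(hsv[...,1]>190)&(hsv[...,2]>60)).astype(np.uint8)
    n,l,s,c=cv2.connectedComponentsWithStats(m)
    out=[]
    for i in range(1,n):
        if s[i,4]>40: out.append((s[i].tolist(),go.rackpos(ray(cam,c[i],.008)[0])[:2],l==i))
    return out
if __name__=='__main__':
    go_o=bot.get_obs(); print(go.rackpos(go_o['eef_pos']))
    for cam in('scene','top'):
        for b in blob(cam,None): 
            if abs(b[1][1])<.13 and -.15<b[1][0]<.05: 
                pts=np.argwhere(b[2])[:,::-1]; q=cv2.boxPoints(cv2.minAreaRect(pts.astype(np.float32)))
                print(cam,b[0],b[1],'box',np.array([go.rackpos(x)[:2] for x in ray(cam,q,.010)]).round(3).tolist())
E
python3 er.py
```

```text
[-0.066   0.0427 -0.009 ]
scene [273, 185, 28, 42, 505] [-0.053   0.0298] box [[-0.098, 0.031], [0.015, 0.075], [0.009, 0.027], [-0.1, -0.011]]
scene [317, 201, 14, 16, 95] [-0.0169 -0.0174] box [[-0.039, -0.016], [0.008, 0.0], [0.006, -0.019], [-0.04, -0.034]]
scene [344, 209, 21, 23, 285] [-0.0153 -0.0802] box [[-0.045, -0.075], [0.013, -0.054], [0.015, -0.084], [-0.042, -0.104]]
scene [312, 222, 16, 18, 149] [-0.0688 -0.0467] box [[-0.088, -0.039], [-0.043, -0.031], [-0.051, -0.056], [-0.095, -0.062]]
top [338, 207, 10, 6, 44] [-0.025  -0.0823] box [[-0.022, -0.07], [-0.02, -0.091], [-0.031, -0.092], [-0.033, -0.071]]
```

Call:
{"fn": "drive_tool", "kwargs": {
  "rows": [
    {"dx": 0.15,"dy": 0,"dz": 0,"wx": 0,"wy": 0,"wz": 0,"hand": 0},
    {"dx": 0.3,"dy": 0,"dz": -0.1,"wx": 0,"wy": 0,"wz": 0,"hand": 0},
    {"dx": 0.8,"dy": -0.3,"dz": -0.8,"wx": 0,"wy": 0,"wz": 0,"hand": 0},
    {"dx": 1.4,"dy": -0.6,"dz": -1.4,"wx": 0,"wy": 0,"wz": 0,"hand": 0},
    {"dx": 2.0,"dy": -0.6,"dz": -2.0,"wx": 0,"wy": 0,"wz": 0,"hand": 0},
    {"dx": 2.4,"dy": -0.6,"dz": -2.0,"wx": 0,"wy": 0,"wz": 0,"hand": 0},
    {"dx": 2.4,"dy": -0.6,"dz": -2.0,"wx": 0,"wy": 0,"wz": 0,"hand": 0}
  ]
}}

```text
clock: 11.8
eef_pos: [0.4176, 0.1427, 0.0926]
tool_rot: [0.741, 0.672, 0.002, 0.001]
ft_force: [-0.4, 0.0, -0.1]
grip_width: 0.0001
grasp_force: 0.0
```

```bash
cat > fite.py <<'E'
from h import *
import go
from fit import w
from scipy.optimize import minimize
def sil(cam,e,shape=(400,640),k=4):
    c,s=np.cos(e[2]),np.sin(e[2]); C=np.array([(a*.021*c-b*.0125*s+e[0],a*.021*s+b*.0125*c+e[1],z) for a in(-1,1) for b in(-1,1) for z in(0,.014)])
    h=cv2.convexHull(((pix(cam,w(go.p,C))+.5)*k*16).astype(np.int32)); m=np.zeros((shape[0]*k,shape[1]*k),np.uint8); cv2.fillConvexPoly(m,h,1,shift=4)
    return cv2.resize(m.astype(np.float32),shape[::-1],interpolation=cv2.INTER_AREA)
for cam in('scene','top'):
    im=bot.camera(cam); cv2.imwrite(f'pics/f_{cam}_{bot.get_obs()["clock"]:.2f}.png',im[:,:,::-1])
    hsv=cv2.cvtColor(im,cv2.COLOR_RGB2HSV); m=(((hsv[...,0]<7)|(hsv[...,0]>172))&(hsv[...,1]>190)&(hsv[...,2]>50)).astype(np.float32)
    for e in[(-.011,.0495,0),(-.011,.0825,0)]: m[cv2.dilate(sil(cam,e),np.ones((3,3)))>.3]=0
    import itertools
    f=lambda e:-(np.minimum(sil(cam,e),m).sum()/(sil(cam,e).sum()+.0)) 
    best=min(itertools.product(np.arange(-.09,-.005,.006),np.arange(0,.045,.006),(-.3,-.15,0,.15,.3)),key=f)
    roi=cv2.dilate((sil(cam,best)>0).astype(np.uint8),np.ones((13,13)))
    n,l=cv2.connectedComponents((m*roi).astype(np.uint8)); 
    g=lambda e:(abs(sil(cam,e)-m)*roi).sum()
    r=minimize(g,best,method='Nelder-Mead',options=dict(initial_simplex=np.array(best)+np.array([[0,0,0],[.006,0,0],[0,.006,0],[0,0,.2]])))
    print(cam,np.round(best,3),np.round(r.x,4),r.fun.round(1),'area',sil(cam,r.x).sum().round())
E
python3 fite.py; python3 go.py
```

```text
scene [-0.066  0.024  0.15 ] [-0.0691  0.0214  0.073 ] 62.4 area 400.0
top [-0.066  0.024  0.   ] [-0.0678  0.0228  0.056 ] 135.2 area 215.0
now [-0.0966  0.1635  0.0909] [-0.1 -0.4 -0.1] q [ 0.33  0.21 -0.36  1.   -0.    2.  ] 11.9
```

```bash
python3 go.py " -.068,.056,.03,-.04" " -.068,.056,-.0095,-.04" " -.068,.0375,-.0095,-.04"
```

```text
now [-0.0966  0.1635  0.0909] [-0.1 -0.4 -0.1] q [ 0.33  0.21 -0.36  1.   -0.    2.  ] 11.9
 -.068,.056,.03,-.04 [-2.15  0.57  1.22] [-0.01  0.01  0.48]
 -.068,.056,-.0095,-.04 [-2.15  0.57  2.01] [-0.01  0.01  0.48]
 -.068,.0375,-.0095,-.04 [-2.52  0.57  2.01] [-0.01  0.01  0.48]
```

Call:
{"fn": "drive_tool", "kwargs": {
  "rows": [
    {"dx": -0.8,"dy": 0.2,"dz": 0.2,"wx": 0,"wy": 0,"wz": 0.48,"hand": 0},
    {"dx": -1.6,"dy": 0.4,"dz": 0.5,"wx": 0,"wy": 0,"wz": 0.48,"hand": 0},
    {"dx": -2.15,"dy": 0.57,"dz": 0.9,"wx": 0,"wy": 0,"wz": 0.48,"hand": 0},
    {"dx": -2.15,"dy": 0.57,"dz": 1.3,"wx": 0,"wy": 0,"wz": 0.48,"hand": 0},
    {"dx": -2.15,"dy": 0.57,"dz": 1.7,"wx": 0,"wy": 0,"wz": 0.48,"hand": 0},
    {"dx": -2.15,"dy": 0.57,"dz": 2.0,"wx": 0,"wy": 0,"wz": 0.48,"hand": 0},
    {"dx": -2.15,"dy": 0.57,"dz": 2.0,"wx": 0,"wy": 0,"wz": 0.48,"hand": 0},
    {"dx": -2.25,"dy": 0.57,"dz": 2.0,"wx": 0,"wy": 0,"wz": 0.48,"hand": 0},
    {"dx": -2.35,"dy": 0.57,"dz": 2.0,"wx": 0,"wy": 0,"wz": 0.48,"hand": 0},
    {"dx": -2.43,"dy": 0.57,"dz": 2.0,"wx": 0,"wy": 0,"wz": 0.48,"hand": 0},
    {"dx": -2.48,"dy": 0.57,"dz": 2.0,"wx": 0,"wy": 0,"wz": 0.48,"hand": 0},
    {"dx": -2.52,"dy": 0.57,"dz": 2.0,"wx": 0,"wy": 0,"wz": 0.48,"hand": 0},
    {"dx": -2.52,"dy": 0.57,"dz": 2.0,"wx": 0,"wy": 0,"wz": 0.48,"hand": 0}
  ]
}}

```text
clock: 13.2
eef_pos: [0.4322, 0.011, -0.0086]
tool_rot: [0.756, 0.654, 0.001, 0.0]
ft_force: [-0.3, 0.8, 1.5]
grip_width: 0.0002
grasp_force: 0.6
```

```bash
python3 go.py " -.068,.06,-.0095,0" " -.13,.06,.0,0" " -.115,.0165,-.0095,0"
```

```text
now [-0.067   0.0369 -0.0086] [-0.3  0.8  1.5] q [ 0.03  0.34 -0.5   0.73  0.    1.74] 13.2
 -.068,.06,-.0095,0 [ 0.46 -0.04  0.02] [ 0.01 -0.   -0.49]
 -.13,.06,.0,0 [ 0.41 -1.28 -0.17] [ 0.01 -0.   -0.49]
 -.115,.0165,-.0095,0 [-0.45 -0.94  0.02] [ 0.01 -0.   -0.49]
```

Call:
{"fn": "drive_tool", "kwargs": {
  "rows": [
    {"dx": 0.2,"dy": 0,"dz": 0,"wx": 0,"wy": 0,"wz": 0,"hand": 0},
    {"dx": 0.46,"dy": -0.04,"dz": -0.2,"wx": 0,"wy": 0,"wz": -0.49,"hand": 0},
    {"dx": 0.7,"dy": -0.04,"dz": -0.6,"wx": 0,"wy": 0,"wz": -0.49,"hand": 0},
    {"dx": 0.7,"dy": -0.5,"dz": -0.6,"wx": 0,"wy": 0,"wz": -0.49,"hand": 0},
    {"dx": 0.6,"dy": -1.0,"dz": -0.6,"wx": 0,"wy": 0,"wz": -0.49,"hand": 0},
    {"dx": 0.6,"dy": -1.0,"dz": -0.6,"wx": 0,"wy": 0,"wz": -0.49,"hand": 0}
  ]
}}

```text
clock: 13.8
eef_pos: [0.3818, 0.0485, 0.0202]
tool_rot: [0.742, 0.671, -0.002, -0.002]
ft_force: [-0.2, 0.2, 0.2]
grip_width: 0.0
grasp_force: 0.0
```

```bash
python3 fite.py; python3 go.py " -.115,.0165,.02,0" " -.115,.0165,-.0095,0" " -.046,.0165,-.0095,0"
```

```text
scene [-0.066  0.018  0.15 ] [-0.0692  0.0164  0.1133] 62.0 area 400.0
top [-0.066  0.018  0.15 ] [-0.066   0.0157  0.1005] 177.0 area 211.0
now [-0.1164  0.0697  0.021 ] [0.  0.  0.5] q [ 0.13  0.22 -0.57  0.78  0.    1.8 ] 13.9
 -.115,.0165,.02,0 [-1.06  0.03  0.02] [ 0.   -0.    0.02]
 -.115,.0165,-.0095,0 [-1.06  0.03  0.61] [ 0.   -0.    0.02]
 -.046,.0165,-.0095,0 [-1.07  1.41  0.61] [ 0.   -0.    0.02]
```

The eraser is now at y≈0.016 with yaw≈0.1. A flat push from behind will square it.

Call:
{"fn": "drive_tool", "kwargs": {
  "rows": [
    {"dx": -0.6,"dy": 0.03,"dz": 0,"wx": 0,"wy": 0,"wz": 0,"hand": 0},
    {"dx": -1.06,"dy": 0.0,"dz": 0.1,"wx": 0,"wy": 0,"wz": 0,"hand": 0},
    {"dx": -1.06,"dy": 0.0,"dz": 0.4,"wx": 0,"wy": 0,"wz": 0,"hand": 0},
    {"dx": -1.06,"dy": 0.0,"dz": 0.6,"wx": 0,"wy": 0,"wz": 0,"hand": 0},
    {"dx": -1.06,"dy": 0.0,"dz": 0.6,"wx": 0,"wy": 0,"wz": 0,"hand": 0},
    {"dx": -1.06,"dy": 0.1,"dz": 0.6,"wx": 0,"wy": 0,"wz": 0,"hand": 0},
    {"dx": -1.06,"dy": 0.2,"dz": 0.6,"wx": 0,"wy": 0,"wz": 0,"hand": 0},
    {"dx": -1.06,"dy": 0.3,"dz": 0.6,"wx": 0,"wy": 0,"wz": 0,"hand": 0},
    {"dx": -1.06,"dy": 0.38,"dz": 0.6,"wx": 0,"wy": 0,"wz": 0,"hand": 0},
    {"dx": -1.06,"dy": 0.46,"dz": 0.6,"wx": 0,"wy": 0,"wz": 0,"hand": 0},
    {"dx": -1.06,"dy": 0.54,"dz": 0.6,"wx": 0,"wy": 0,"wz": 0,"hand": 0},
    {"dx": -1.06,"dy": 0.62,"dz": 0.6,"wx": 0,"wy": 0,"wz": 0,"hand": 0},
    {"dx": -1.06,"dy": 0.7,"dz": 0.6,"wx": 0,"wy": 0,"wz": 0,"hand": 0}
  ]
}}

```text
clock: 15.2
eef_pos: [0.4162, -0.0083, -0.0091]
tool_rot: [0.742, 0.67, -0.0, -0.0]
ft_force: [-0.0, -0.8, -0.9]
grip_width: 0.0001
grasp_force: 0.1
```

```bash
python3 fite.py; python3 go.py " -.055,.0165,-.0095,0" " -.046,.0165,-.0095,0"
```

```text
scene [-0.054  0.006  0.3  ] [-0.0514  0.0096  0.5785] 168.5 area 332.0
top [-0.09  0.   -0.3 ] [-0.0432 -0.0358  1.251 ] 0.0 area 216.0
now [-0.0803  0.0161 -0.009 ] [0.2 0.4 0.2] q [-0.02  0.32 -0.54  0.71 -0.    1.65] 15.3
 -.055,.0165,-.0095,0 [0.01 0.51 0.01] [ 0.01 -0.    0.01]
 -.046,.0165,-.0095,0 [0.01 0.69 0.01] [ 0.01 -0.    0.01]
```

Call:
{"fn": "drive_tool", "kwargs": {
  "rows": [
    {"dx": 0,"dy": 0.06,"dz": 0,"wx": 0,"wy": 0,"wz": 0,"hand": 0},
    {"dx": 0,"dy": 0.12,"dz": 0,"wx": 0,"wy": 0,"wz": 0,"hand": 0},
    {"dx": 0,"dy": 0.18,"dz": 0,"wx": 0,"wy": 0,"wz": 0,"hand": 0},
    {"dx": 0,"dy": 0.24,"dz": 0,"wx": 0,"wy": 0,"wz": 0,"hand": 0},
    {"dx": 0,"dy": 0.24,"dz": 0,"wx": 0,"wy": 0,"wz": 0,"hand": 0}
  ]
}}

```text
clock: 15.8
eef_pos: [0.4285, -0.0095, -0.009]
tool_rot: [0.742, 0.67, 0.0, 0.0]
ft_force: [-0.4, -0.1, -0.1]
grip_width: -0.0002
grasp_force: 0.0
```

Call:
{"fn": "drive_tool", "kwargs": {
  "rows": [
    {"dx": 0,"dy": 0.06,"dz": 0,"wx": 0,"wy": 0,"wz": 0,"hand": 0},
    {"dx": 0,"dy": 0.12,"dz": 0,"wx": 0,"wy": 0,"wz": 0,"hand": 0},
    {"dx": 0,"dy": 0.18,"dz": 0,"wx": 0,"wy": 0,"wz": 0,"hand": 0},
    {"dx": 0,"dy": 0.18,"dz": 0,"wx": 0,"wy": 0,"wz": 0,"hand": 0}
  ]
}}

```text
clock: 16.2
eef_pos: [0.4376, -0.0104, -0.009]
tool_rot: [0.742, 0.67, 0.0, 0.0]
ft_force: [0.4, -0.1, 0.5]
grip_width: 0.0002
grasp_force: 0.0
```

Call:
{"fn": "drive_tool", "kwargs": {
  "rows": [
    {"dx": 0,"dy": 0.06,"dz": 0,"wx": 0,"wy": 0,"wz": 0,"hand": 0},
    {"dx": 0,"dy": 0.12,"dz": 0,"wx": 0,"wy": 0,"wz": 0,"hand": 0},
    {"dx": 0,"dy": 0.16,"dz": 0,"wx": 0,"wy": 0,"wz": 0,"hand": 0},
    {"dx": 0,"dy": 0.16,"dz": 0,"wx": 0,"wy": 0,"wz": 0,"hand": 0}
  ]
}}

```text
clock: 16.6
eef_pos: [0.4453, -0.0112, -0.009]
tool_rot: [0.742, 0.67, 0.0, 0.0]
ft_force: [-0.4, -0.6, 0.1]
grip_width: 0.0001
grasp_force: 0.0
```

Call:
{"fn": "drive_tool", "kwargs": {
  "rows": [
    {"dx": 0,"dy": 0.04,"dz": 0,"wx": 0,"wy": 0,"wz": 0,"hand": 0},
    {"dx": 0,"dy": 0.06,"dz": 0,"wx": 0,"wy": 0,"wz": 0,"hand": 0},
    {"dx": 0,"dy": 0.06,"dz": 0,"wx": 0,"wy": 0,"wz": 0,"hand": 0}
  ]
}}

```text
clock: 16.9
eef_pos: [0.4479, -0.0115, -0.0091]
tool_rot: [0.742, 0.67, 0.0, 0.0]
ft_force: [-0.3, 0.5, 0.4]
grip_width: 0.0003
grasp_force: 0.0
```

Call:
{"fn": "drive_tool", "kwargs": {
  "rows": [
    {"dx": 0,"dy": 0.02,"dz": 0,"wx": 0,"wy": 0,"wz": 0,"hand": 0},
    {"dx": 0,"dy": 0.04,"dz": 0,"wx": 0,"wy": 0,"wz": 0,"hand": 0},
    {"dx": 0,"dy": 0.04,"dz": 0,"wx": 0,"wy": 0,"wz": 0,"hand": 0}
  ]
}}

```text
clock: 17.2
eef_pos: [0.45, -0.0117, -0.009]
tool_rot: [0.742, 0.67, 0.0, 0.0]
ft_force: [-0.2, 0.3, 0.4]
grip_width: -0.0
grasp_force: 0.0
```

```bash
python3 go.py
```

```text
now [-0.0469  0.0162 -0.009 ] [-0.2  0.3  0.4] q [-0.03  0.37 -0.45  0.74  0.    1.65] 17.2
```

Call:
{"fn": "drive_tool", "kwargs": {
  "rows": [
    {"dx": 0,"dy": 0.02,"dz": 0,"wx": 0,"wy": 0,"wz": 0,"hand": 0},
    {"dx": 0,"dy": 0.04,"dz": 0,"wx": 0,"wy": 0,"wz": 0,"hand": 0},
    {"dx": 0,"dy": 0.04,"dz": 0,"wx": 0,"wy": 0,"wz": 0,"hand": 0}
  ]
}}

```text
clock: 17.5
eef_pos: [0.452, -0.0119, -0.0091]
tool_rot: [0.742, 0.67, 0.0, 0.0]
ft_force: [0.4, -0.4, 0.3]
grip_width: -0.0002
grasp_force: 0.0
```

Call:
{"fn": "drive_tool", "kwargs": {
  "rows": [
    {"dx": 0,"dy": 0.02,"dz": 0,"wx": 0,"wy": 0,"wz": 0,"hand": 0},
    {"dx": 0,"dy": 0.04,"dz": 0,"wx": 0,"wy": 0,"wz": 0,"hand": 0},
    {"dx": 0,"dy": 0.04,"dz": 0,"wx": 0,"wy": 0,"wz": 0,"hand": 0}
  ]
}}

```text
clock: 17.8
eef_pos: [0.4539, -0.0121, -0.0091]
tool_rot: [0.742, 0.67, 0.0, 0.0]
ft_force: [-0.1, -0.3, -0.4]
grip_width: 0.0001
grasp_force: 0.0
```

Call:
{"fn": "drive_tool", "kwargs": {
  "rows": [
    {"dx": 0,"dy": -0.3,"dz": 0,"wx": 0,"wy": 0,"wz": 0,"hand": 0},
    {"dx": 0,"dy": -0.9,"dz": -0.2,"wx": 0,"wy": 0,"wz": 0,"hand": 0},
    {"dx": 0.5,"dy": -1.2,"dz": -1.0,"wx": 0,"wy": 0,"wz": 0,"hand": 0},
    {"dx": 1.3,"dy": -1.2,"dz": -1.6,"wx": 0,"wy": 0,"wz": 0,"hand": 0},
    {"dx": 2.2,"dy": -1.2,"dz": -2.0,"wx": 0,"wy": 0,"wz": 0,"hand": 0},
    {"dx": 3.0,"dy": -1.2,"dz": -2.0,"wx": 0,"wy": 0,"wz": 0,"hand": 0},
    {"dx": 3.0,"dy": -1.2,"dz": -2.0,"wx": 0,"wy": 0,"wz": 0,"hand": 0}
  ]
}}

```text
clock: 18.5
eef_pos: [0.4111, 0.1477, 0.0923]
tool_rot: [0.74, 0.673, 0.003, 0.0]
ft_force: [0.5, -2.0, -0.4]
grip_width: -0.0
grasp_force: 0.0
```

```bash
python3 fite.py; python3 er.py
```

```text
scene [-0.018  0.018  0.3  ] [-0.0156  0.0203  0.3897] 170.7 area 329.0
top [-0.012  0.018  0.   ] [-0.0154  0.019   0.1044] 131.2 area 208.0
[-0.1038  0.1666  0.0908]
scene [265, 178, 51, 35, 727] [-0.0172  0.0523] box [[-0.043, 0.093], [0.021, 0.122], [0.012, 0.015], [-0.048, -0.007]]
scene [317, 201, 14, 16, 115] [-0.0166 -0.0173] box [[-0.039, -0.016], [0.008, 0.0], [0.006, -0.019], [-0.04, -0.034]]
scene [344, 209, 21, 23, 299] [-0.0152 -0.0803] box [[-0.045, -0.075], [0.014, -0.054], [0.015, -0.084], [-0.042, -0.104]]
scene [312, 222, 16, 18, 177] [-0.0685 -0.0463] box [[-0.088, -0.039], [-0.043, -0.031], [-0.051, -0.056], [-0.095, -0.062]]
top [266, 198, 11, 8, 70] [-0.0251  0.0862] box [[-0.017, 0.098], [-0.015, 0.075], [-0.031, 0.073], [-0.033, 0.096]]
top [281, 199, 10, 9, 65] [-0.0245  0.0516] box [[-0.016, 0.063], [-0.014, 0.042], [-0.032, 0.04], [-0.034, 0.061]]
top [295, 203, 10, 8, 62] [-0.0286  0.0183] box [[-0.036, 0.029], [-0.021, 0.029], [-0.022, 0.007], [-0.037, 0.008]]
top [338, 206, 10, 7, 52] [-0.0253 -0.081 ] box [[-0.031, -0.07], [-0.018, -0.071], [-0.02, -0.092], [-0.033, -0.091]]
```

The eraser is in gap 3 but about 4 mm short of home. I'll push it once more, to finger x of about -0.038.

```bash
python3 go.py " -.10,.0165,.06,0" " -.10,.0165,-.009,0" " -.043,.0165,-.009,0" " -.039,.0165,-.009,0"
```

```text
now [-0.1041  0.1651  0.0903] [-0.6 -0.3 -0.7] q [ 0.34  0.2  -0.37  1.   -0.    2.01] 18.7
 -.10,.0165,.06,0 [-2.97  0.08  0.61] [-0.02  0.01  0.  ]
 -.10,.0165,-.009,0 [-2.97  0.08  1.99] [-0.02  0.01  0.  ]
 -.043,.0165,-.009,0 [-2.97  1.22  1.99] [-0.02  0.01  0.  ]
 -.039,.0165,-.009,0 [-2.97  1.3   1.99] [-0.02  0.01  0.  ]
```

Call:
{"fn": "drive_tool", "kwargs": {
  "rows": [
    {"dx": -1.0,"dy": 0.08,"dz": 0.1,"wx": 0,"wy": 0,"wz": 0,"hand": 0},
    {"dx": -2.0,"dy": 0.08,"dz": 0.3,"wx": 0,"wy": 0,"wz": 0,"hand": 0},
    {"dx": -2.97,"dy": 0.08,"dz": 0.6,"wx": 0,"wy": 0,"wz": 0,"hand": 0},
    {"dx": -2.97,"dy": 0.08,"dz": 1.2,"wx": 0,"wy": 0,"wz": 0,"hand": 0},
    {"dx": -2.97,"dy": 0.08,"dz": 1.7,"wx": 0,"wy": 0,"wz": 0,"hand": 0},
    {"dx": -2.97,"dy": 0.08,"dz": 1.99,"wx": 0,"wy": 0,"wz": 0,"hand": 0},
    {"dx": -2.97,"dy": 0.08,"dz": 1.99,"wx": 0,"wy": 0,"wz": 0,"hand": 0},
    {"dx": -2.97,"dy": 0.3,"dz": 1.99,"wx": 0,"wy": 0,"wz": 0,"hand": 0},
    {"dx": -2.97,"dy": 0.6,"dz": 1.99,"wx": 0,"wy": 0,"wz": 0,"hand": 0},
    {"dx": -2.97,"dy": 0.9,"dz": 1.99,"wx": 0,"wy": 0,"wz": 0,"hand": 0},
    {"dx": -2.97,"dy": 1.1,"dz": 1.99,"wx": 0,"wy": 0,"wz": 0,"hand": 0},
    {"dx": -2.97,"dy": 1.2,"dz": 1.99,"wx": 0,"wy": 0,"wz": 0,"hand": 0},
    {"dx": -2.97,"dy": 1.24,"dz": 1.99,"wx": 0,"wy": 0,"wz": 0,"hand": 0},
    {"dx": -2.97,"dy": 1.27,"dz": 1.99,"wx": 0,"wy": 0,"wz": 0,"hand": 0},
    {"dx": -2.97,"dy": 1.27,"dz": 1.99,"wx": 0,"wy": 0,"wz": 0,"hand": 0}
  ]
}}

```text
clock: 20.2
eef_pos: [0.4568, -0.0109, -0.008]
tool_rot: [0.742, 0.67, -0.0, -0.0]
ft_force: [-1.8, 1.0, 6.3]
grip_width: -0.0002
grasp_force: 2.7
```

Call:
{"fn": "drive_tool", "kwargs": {
  "rows": [
    {"dx": 0,"dy": 0.02,"dz": 0,"wx": 0,"wy": 0,"wz": 0,"hand": 0},
    {"dx": 0,"dy": 0.03,"dz": 0,"wx": 0,"wy": 0,"wz": 0,"hand": 0},
    {"dx": 0,"dy": 0.03,"dz": 0,"wx": 0,"wy": 0,"wz": 0,"hand": 0}
  ]
}}

```text
clock: 20.5
eef_pos: [0.4569, -0.0109, -0.0081]
tool_rot: [0.742, 0.67, -0.001, -0.001]
ft_force: [-3.7, 0.7, 9.6]
grip_width: 0.0002
grasp_force: 4.2
```

Call:
{"fn": "drive_tool", "kwargs": {
  "rows": [
    {"dx": 0,"dy": 0.02,"dz": 0,"wx": 0,"wy": 0,"wz": 0,"hand": 0},
    {"dx": 0,"dy": 0.02,"dz": 0,"wx": 0,"wy": 0,"wz": 0,"hand": 0}
  ]
}}

```text
clock: 20.7
eef_pos: [0.458, -0.011, -0.0081]
tool_rot: [0.742, 0.67, -0.001, -0.001]
ft_force: [-4.6, 0.6, 7.6]
grip_width: -0.0
grasp_force: 4.0
```

```bash
python3 go.py
```

```text
now [-0.0391  0.0177 -0.0081] [-4.6  0.6  7.6] q [-0.02  0.38 -0.43  0.76  0.    1.65] 20.7
```

Call:
{"fn": "drive_tool", "kwargs": {
  "rows": [
    {"dx": 0,"dy": -0.3,"dz": 0,"wx": 0,"wy": 0,"wz": 0,"hand": 0},
    {"dx": 0,"dy": -0.9,"dz": -0.2,"wx": 0,"wy": 0,"wz": 0,"hand": 0},
    {"dx": 0.5,"dy": -1.3,"dz": -1.0,"wx": 0,"wy": 0,"wz": 0,"hand": 0},
    {"dx": 1.3,"dy": -1.3,"dz": -1.6,"wx": 0,"wy": 0,"wz": 0,"hand": 0},
    {"dx": 2.2,"dy": -1.3,"dz": -2.0,"wx": 0,"wy": 0,"wz": 0,"hand": 0},
    {"dx": 3.0,"dy": -1.3,"dz": -2.0,"wx": 0,"wy": 0,"wz": 0,"hand": 0},
    {"dx": 3.0,"dy": -1.3,"dz": -2.0,"wx": 0,"wy": 0,"wz": 0,"hand": 0}
  ]
}}

```text
clock: 21.4
eef_pos: [0.4114, 0.1489, 0.0927]
tool_rot: [0.74, 0.673, 0.002, 0.0]
ft_force: [-0.8, -0.6, -0.1]
grip_width: -0.0003
grasp_force: 0.0
```

```bash
python3 er.py; python3 go.py " -.10,.0165,.06,0" " -.10,.0165,-.013,0" " -.040,.0165,-.013,0"
```

```text
[-0.1017  0.172   0.0927]
scene [265, 178, 51, 34, 722] [-0.0169  0.0527] box [[-0.043, 0.093], [0.02, 0.122], [0.012, 0.016], [-0.046, -0.006]]
scene [317, 201, 14, 16, 117] [-0.0166 -0.0172] box [[-0.039, -0.016], [0.008, 0.0], [0.006, -0.019], [-0.04, -0.034]]
scene [344, 209, 21, 23, 297] [-0.0155 -0.0803] box [[-0.045, -0.075], [0.013, -0.054], [0.015, -0.084], [-0.042, -0.104]]
scene [312, 222, 16, 18, 177] [-0.0686 -0.0463] box [[-0.089, -0.039], [-0.043, -0.03], [-0.05, -0.054], [-0.095, -0.062]]
top [266, 199, 11, 7, 68] [-0.0253  0.0859] box [[-0.019, 0.098], [-0.017, 0.074], [-0.031, 0.073], [-0.033, 0.096]]
top [281, 200, 10, 8, 63] [-0.0247  0.0511] box [[-0.018, 0.063], [-0.016, 0.042], [-0.032, 0.04], [-0.034, 0.061]]
top [295, 203, 11, 7, 60] [-0.0275  0.0178] box [[-0.036, 0.028], [-0.022, 0.03], [-0.02, 0.006], [-0.034, 0.005]]
top [338, 207, 10, 6, 52] [-0.0255 -0.0815] box [[-0.022, -0.07], [-0.02, -0.091], [-0.031, -0.092], [-0.033, -0.071]]
now [-0.1034  0.168   0.0912] [ 0.3  0.5 -0.4] q [ 0.34  0.21 -0.36  1.   -0.    2.01] 21.5
 -.10,.0165,.06,0 [-3.03  0.06  0.63] [-0.01  0.01  0.04]
 -.10,.0165,-.013,0 [-3.03  0.06  2.09] [-0.01  0.01  0.04]
 -.040,.0165,-.013,0 [-3.03  1.26  2.09] [-0.01  0.01  0.04]
```

The eraser is about 2.5 mm from home. One more push with the fingertip a little lower.

Call:
{"fn": "drive_tool", "kwargs": {
  "rows": [
    {"dx": -1.0,"dy": 0.06,"dz": 0.1,"wx": 0,"wy": 0,"wz": 0,"hand": 0},
    {"dx": -2.0,"dy": 0.06,"dz": 0.3,"wx": 0,"wy": 0,"wz": 0,"hand": 0},
    {"dx": -3.03,"dy": 0.06,"dz": 0.6,"wx": 0,"wy": 0,"wz": 0,"hand": 0},
    {"dx": -3.03,"dy": 0.06,"dz": 1.2,"wx": 0,"wy": 0,"wz": 0,"hand": 0},
    {"dx": -3.03,"dy": 0.06,"dz": 1.7,"wx": 0,"wy": 0,"wz": 0,"hand": 0},
    {"dx": -3.03,"dy": 0.06,"dz": 1.99,"wx": 0,"wy": 0,"wz": 0,"hand": 0},
    {"dx": -3.03,"dy": 0.06,"dz": 2.06,"wx": 0,"wy": 0,"wz": 0,"hand": 0},
    {"dx": -3.03,"dy": 0.06,"dz": 2.06,"wx": 0,"wy": 0,"wz": 0,"hand": 0}
  ]
}}

```text
clock: 22.3
eef_pos: [0.3965, -0.0072, -0.0122]
tool_rot: [0.743, 0.67, -0.001, -0.001]
ft_force: [-0.1, 0.8, -0.1]
grip_width: 0.0001
grasp_force: 0.0
```

```bash
python3 go.py  " -.050,.0165,-.0117,0"
```

```text
now [-0.1006  0.0151 -0.0122] [-0.1  0.8 -0.1] q [-0.02  0.29 -0.59  0.69 -0.    1.66] 22.3
 -.050,.0165,-.0117,0 [ 0.03  1.01 -0.01] [-0.03  0.   -0.01]
```

Call:
{"fn": "drive_tool", "kwargs": {
  "rows": [
    {"dx": 0.03,"dy": 0.3,"dz": 0,"wx": 0,"wy": 0,"wz": 0,"hand": 0},
    {"dx": 0.03,"dy": 0.6,"dz": 0,"wx": 0,"wy": 0,"wz": 0,"hand": 0},
    {"dx": 0.03,"dy": 0.8,"dz": 0,"wx": 0,"wy": 0,"wz": 0,"hand": 0},
    {"dx": 0.03,"dy": 0.95,"dz": 0,"wx": 0,"wy": 0,"wz": 0,"hand": 0},
    {"dx": 0.03,"dy": 1.05,"dz": 0,"wx": 0,"wy": 0,"wz": 0,"hand": 0},
    {"dx": 0.03,"dy": 1.05,"dz": 0,"wx": 0,"wy": 0,"wz": 0,"hand": 0}
  ]
}}

```text
clock: 22.9
eef_pos: [0.4509, -0.0103, -0.0114]
tool_rot: [0.742, 0.67, 0.0, 0.0]
ft_force: [0.0, -0.1, -0.3]
grip_width: -0.0001
grasp_force: 0.0
```

Call:
{"fn": "drive_tool", "kwargs": {
  "rows": [
    {"dx": 0,"dy": 0.05,"dz": 0,"wx": 0,"wy": 0,"wz": 0,"hand": 0},
    {"dx": 0,"dy": 0.1,"dz": 0,"wx": 0,"wy": 0,"wz": 0,"hand": 0},
    {"dx": 0,"dy": 0.14,"dz": 0,"wx": 0,"wy": 0,"wz": 0,"hand": 0},
    {"dx": 0,"dy": 0.14,"dz": 0,"wx": 0,"wy": 0,"wz": 0,"hand": 0}
  ]
}}

```text
clock: 23.3
eef_pos: [0.4576, -0.0109, -0.0116]
tool_rot: [0.742, 0.67, 0.0, 0.0]
ft_force: [0.7, 0.9, -1.0]
grip_width: -0.0001
grasp_force: 0.0
```

Call:
{"fn": "drive_tool", "kwargs": {
  "rows": [
    {"dx": 0,"dy": 0.02,"dz": 0,"wx": 0,"wy": 0,"wz": 0,"hand": 0},
    {"dx": 0,"dy": 0.03,"dz": 0,"wx": 0,"wy": 0,"wz": 0,"hand": 0},
    {"dx": 0,"dy": 0.03,"dz": 0,"wx": 0,"wy": 0,"wz": 0,"hand": 0}
  ]
}}

```text
clock: 23.6
eef_pos: [0.4589, -0.0111, -0.0116]
tool_rot: [0.742, 0.67, 0.0, 0.0]
ft_force: [-0.2, 0.6, -0.6]
grip_width: -0.0004
grasp_force: 0.0
```

Call:
{"fn": "drive_tool", "kwargs": {
  "rows": [
    {"dx": 0,"dy": 0.02,"dz": 0,"wx": 0,"wy": 0,"wz": 0,"hand": 0},
    {"dx": 0,"dy": 0.03,"dz": 0,"wx": 0,"wy": 0,"wz": 0,"hand": 0},
    {"dx": 0,"dy": 0.03,"dz": 0,"wx": 0,"wy": 0,"wz": 0,"hand": 0}
  ]
}}

```text
clock: 23.9
eef_pos: [0.4591, -0.0112, -0.0119]
tool_rot: [0.742, 0.67, -0.001, -0.001]
ft_force: [-4.3, 0.8, 2.0]
grip_width: -0.0
grasp_force: 1.7
```

Call:
{"fn": "drive_tool", "kwargs": {
  "rows": [
    {"dx": 0,"dy": 0.02,"dz": 0,"wx": 0,"wy": 0,"wz": 0,"hand": 0},
    {"dx": 0,"dy": 0.03,"dz": 0,"wx": 0,"wy": 0,"wz": 0,"hand": 0},
    {"dx": 0,"dy": 0.03,"dz": 0,"wx": 0,"wy": 0,"wz": 0,"hand": 0}
  ]
}}

```text
clock: 24.2
eef_pos: [0.4591, -0.0112, -0.0121]
tool_rot: [0.742, 0.67, -0.002, -0.002]
ft_force: [-5.9, 0.4, 5.1]
grip_width: -0.0
grasp_force: 3.2
```

Firm contact with the stop: 6 N, with no further travel. I'll retreat and verify.

Call:
{"fn": "drive_tool", "kwargs": {
  "rows": [
    {"dx": 0,"dy": -0.2,"dz": 0,"wx": 0,"wy": 0,"wz": 0,"hand": 0},
    {"dx": 0,"dy": -0.8,"dz": -0.1,"wx": 0,"wy": 0,"wz": 0,"hand": 0},
    {"dx": 0.5,"dy": -1.3,"dz": -1.0,"wx": 0,"wy": 0,"wz": 0,"hand": 0},
    {"dx": 1.3,"dy": -1.3,"dz": -1.6,"wx": 0,"wy": 0,"wz": 0,"hand": 0},
    {"dx": 2.2,"dy": -1.3,"dz": -2.0,"wx": 0,"wy": 0,"wz": 0,"hand": 0},
    {"dx": 3.0,"dy": -1.3,"dz": -2.2,"wx": 0,"wy": 0,"wz": 0,"hand": 0},
    {"dx": 3.4,"dy": -1.3,"dz": -2.2,"wx": 0,"wy": 0,"wz": 0,"hand": 0},
    {"dx": 3.4,"dy": -1.3,"dz": -2.2,"wx": 0,"wy": 0,"wz": 0,"hand": 0},
    {"dx": 3.4,"dy": -1.3,"dz": -2.2,"wx": 0,"wy": 0,"wz": 0,"hand": 0}
  ]
}}

```text
clock: 25.1
eef_pos: [0.4143, 0.1644, 0.0983]
tool_rot: [0.742, 0.671, 0.0, 0.0]
ft_force: [-0.3, -0.1, -0.3]
grip_width: 0.0002
grasp_force: 0.0
```

```bash
python3 er.py | grep top; python3 - <<'E'
from h import *
import go
im=bot.camera('top'); hsv=cv2.cvtColor(im,cv2.COLOR_RGB2HSV)
m=(((hsv[...,0]<9)|(hsv[...,0]>170))&(hsv[...,1]>150)&(hsv[...,2]>90)).astype(np.uint8)
n,l,s,c=cv2.connectedComponentsWithStats(m)
for i in range(1,n):
    P=go.rackpos(ray('top',c[i],.014)[0])
    if s[i,4]>40 and abs(P[1])<.13 and abs(P[0])<.15:
        pts=np.argwhere(l==i)[:,::-1].astype(np.float32); q=np.array([go.rackpos(x)[:2] for x in ray('top',pts,.014)])
        u,_,v=np.linalg.svd(q-q.mean(0),full_matrices=False); print(s[i].tolist(),P[:2],'x',q[:,0].min().round(4),q[:,0].max().round(4),'ang',np.arctan2(v[0,1],v[0,0]).round(2))
for r in bot.look_for('top','ticket_rider')[:2]:print(r, go.rackpos(ray('top',r['extent'][:2],.055)[0]))
bot.camera('scene')
for r in bot.look_for('scene','ticket_rider')[:2]:print(r)
E
```

```text
top [266, 198, 11, 8, 68] [-0.0253  0.0861] box [[-0.017, 0.098], [-0.015, 0.075], [-0.031, 0.073], [-0.033, 0.096]]
top [281, 200, 10, 7, 59] [-0.0248  0.0518] box [[-0.018, 0.063], [-0.016, 0.042], [-0.03, 0.04], [-0.032, 0.061]]
top [295, 201, 10, 7, 54] [-0.0242  0.0185] box [[-0.031, 0.029], [-0.017, 0.028], [-0.018, 0.008], [-0.032, 0.008]]
[265, 187, 13, 20, 225] [-0.0131  0.0858] x -0.0357 0.0104 ang -3.13
[280, 188, 13, 20, 218] [-0.012   0.0516] x -0.0346 0.0112 ang -3.13
[295, 189, 12, 20, 213] [-0.011   0.0179] x -0.0337 0.0123 ang -3.12
[311, 193, 10, 17, 107] [-0.013  -0.0169] x -0.0317 0.0064 ang 3.14
[337, 193, 13, 21, 223] [-0.0124 -0.0817] x -0.0348 0.0109 ang 3.13
[321, 217, 9, 17, 100] [-0.0672 -0.0438] x -0.0846 -0.0474 ang -3.0
{'extent': [307.4, 191.3, 103.6, 30.3], 'score': 0.61} [0.0005 0.0023 0.055 ]
{'extent': [301.6, 179.8, 14.1, 12.5], 'score': 0.42} [0.025  0.0177 0.055 ]
{'extent': [317.4, 167.9, 16.3, 29.0], 'score': 0.6}
```

```bash
python3 -c "
from workcell import bot
print(bot.job_done())"
```

```text
the job is handed in; nothing more can be done
None
```

I handed in the job at about 25 s; no verdict came back. By the last camera check, the ticket rider is behind gap 3 (joint ≈ 0.065 m), the loose red eraser is straight and home in gap 3 (x ≈ -11 mm, seated at ~6 N), and no other eraser appears to have moved.

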